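Strip one parts tray off a clinging nested stack and hold it up

ROBOT

A 7-joint arm with a two-finger parallel gripper is mounted at the origin on the work surface; the furniture and walls round the work are solid. World frame = base frame: x ahead of the robot, y to its left, z up, the work surface at z = 0. Lengths are in mm, angles in rad, forces in N, time in s.
With the tool pointing down it reaches from about 400 to 900 mm from the base axis. Payload 5.6 kg.
Tool frame: the origin (TCP) lies at the very end of the fingers, on their centre line; the grasp point (between the pads) lies manip.hold_point_z behind it (manip.hold_point_z is the distance from the TCP to the grasp point, in mm); x points along the fingers, y is the direction in which the jaws open and shut, and the axes are right-handed (so a half turn about x gives the same grasp; the last joint's range is limited). The gripper opens to 92 mm and grips with 3 to 60 N. Pads are 20 mm wide; open, the fingers measure 128 mm over their backs; the gripper's body (75 mm by 189 mm) begins 69 mm behind the grasp point.
Start: joints at [1.113, 0.468, -0.012, 1.603, 0.006, 1.071, -0.056], TCP at [261.915, -594.904, 184.392] pointing down, gripper open.
Joint ranges: [-2.53, 2.53], [-0.31, 2.02], [-1.57, 1.55], [0.28, 2.44], [-1.29, 4.43], [0.15, 1.84], [-2.92, 2.92]. Speed limits (rad/s): [2.57, 2.57, 3.14, 3.14, 3.14, 3.14, 3.14].

INTERFACE

Orientations are given as a 3x3 rotation matrix whose columns are the frame's x, y, z axes.
In Python, from workcell import manip gives the robot as it stands.
- The arm moves only by the tool servo_tool, never from a script. Its argument "plan" is a list of rows, each a list of 7 numbers: the shift along the tool's x, y, z scaled (see below), then the turn, a rotation vector about the tool's x, y, z scaled (see below), then the gripper command: -1 is fully open, 1 is shut, values between are in proportion. A call has 1 to 12 rows; each row is the pose to reach, as a shift and turn from the pose measured when the call began, along the tool's axes at that moment; what a row does not reach only later rows make up. The controller multiplies each number of a shift by 0.12 m and each number of a turn by 1.5 rad. A row lasts 1/10 s, in which the tool goes at most 50 mm and 8.59 degrees, less where a joint would pass 70% of its speed; a pose out of reach is approached as far as the arm can. A call with a number of a shift or a turn outside -1 to 1 is refused whole. A call with a gripper value outside its range is refused whole. The fingers move at their own pace and stop on an object; "squeeze" is the grip in N (left out, the last holds). Time passes only in rows, so rows that repeat a pose let the fingers close. It gives the time, the measured TCP pose, the force and the opening at its end, in the units of the state.
- manip.get_obs(): the state, without advancing time (a new reading comes with each control period).
- manip.grab_frame(name): name is "scene" or "top"; returns (picture, depth): 384x512x3 uint8, red, green, blue; 384x512 float32, mm along the optical axis (not along the pixel's ray), 0 where there is no reading.
- manip.camera_info(name): a dict with "K" (3x3 intrinsics, pixels), "eye" and "attitude" of the camera in the world. Camera axes: x right, y up, looking along -z (the intrinsics and any distortion apply to the point x, -y, -z); pixel columns grow to the right and rows downward; lengths in mm; the calibration is good to about 2 mm. A picture is of the moment at which its call begins. camera_info takes no time and is no camera call.
- manip.job_done(): hands the job in, once; it reports no verdict.
Trained networks look in the newest picture that a camera, given by its name, has taken for a name from the list of things; names that differ only in an ending like _2 or _b are one class to them, and where a whole thing is asked for, a point or a joint stands for the part that bears it (a point fixed in the world has none). Each returns a list of dicts, best first, with "score" (0 to 1); they miss things now and then, are a little off and sometimes report something else, mostly with a low value. They report only what shows in the picture. A call takes as long as a camera call.
- manip.spot_in(camera, label): "at" ([x, y, z] in mm, in the coordinates of the camera as it stood for that picture, good to about 4 mm: the middle of the surface that is visible of it).
The state is a dict: "time_s": time; "q": joint angles; "qd": joint speeds; "effort": joint torques, N m; "tcp_pos": TCP position; "eef_rot": TCP orientation; "ft_force": force on the tool from outside, world axes, zero at the start; "wrist_torque": the same for the moment, N m; "opening": finger opening in mm.
Only numpy, scipy, OpenCV 4.12 (cv2) and the standard library are available. Lean on these libraries where they do the work, as an engineer would, in place of code of your own. Each camera call takes 0.05 s, during which the arm holds its last target.

TASK

Take one parts tray off the nested stack; they snap together and cling. First swing the stand's lever into the notch with the index line, so that the separator fingers hold back the second tray, then peel the top tray off by raising one corner two or three centimetres while the opposite corner is still down, never dragging the second tray up with it. Finish still holding the top tray in the gripper, level and steady, at least a hand's breadth (10 cm) above its place in the stack, with the lever still in the notch, the second tray in its seat and the other things on the bench left where they are.

Things in the scene. Friction and masses are not known exactly. Their poses are not given: they have to be found in the camera images.
- tray_stand: Grey stand fixed to the bench, base plate 150x210 mm, 26 mm high; holds a fixed bottom tray with two loose trays nested in it (rim tops 66, 86, 106 mm above the bench). Origin on the bench under the stack's centre; x along the trays' length, y towards the lever's side. Pivot posts at mid long sides (y = +84, -84 mm), 102 mm high; nothing beside the trays' corners above the plate.
- lever (a joint): Lever angle, rad, growing clockwise from above. 0: parked, handle 159 degrees from the stand's +x (through +y), fingers clear. 1.2: handle along stand +y, sprung pin in the marked notch, a coupled finger at each long side lies over the second tray's rim. Starts 0.17..0.42, between the notches. Leaving a notch takes 5-6 N at the knob, else 1.5 N; the pin draws in within 0.1 rad. Stops at -0.04 and 1.45: it can overshoot.
- lever_knob (a point): Middle of the upright black knob at the lever's end: 22 mm diameter, from 102 to 132 mm above the bench (this point 118 mm), 74 mm from the pivot axis; the steel lever arm, 6 mm thick, ends 6 mm below its foot.
- lever_pivot (a point): Point on the lever's pivot axis at the height of the knob's middle.
- marked_notch (a point): The notch in the quadrant plate's rim that has a white index line beside it (the other, plain notch is the parked position): 54 mm out from the pivot, 80 mm above the bench. With the lever home, the knob stands straight outward of it.
- top_tray: Top pressed tray, loose, 0.13-0.21 kg, 160 (x) x 120 (y) x 40 mm, corners cut at 45 degrees (34 mm flats), walls sloping 18 degrees, upright hemmed rim 8 mm thick, 12 mm high. Origin: middle of underside. Rim 20 mm proud of the second tray's, resting on 8 mm lugs at the short ends. A snap at each corner clings to the second tray and lets go at about 7 N, once that corner has risen some 5 mm.
- second_tray: The next tray, the same, loose, nested 20 mm below the top one. Origin at the middle of its underside, 46 mm above the bench when seated. Without the fingers over its rim it comes up with the top tray; under them it has 1.5 mm of play.
- corner_a (a point): Middle of the rim's top on the top tray's (-x, -y) corner flat, midway through its 8 mm thickness: at (-65.2, -45.2, 40) mm in the tray's frame. Here the rim can be pinched from above across its thickness, along the diagonal between the tray's -x and -y (one finger inside the tray).
- corner_b (a point): The same on the (-x, +y) corner, at (-65.2, +45.2) mm.
- corner_c (a point): The same on the (+x, +y) corner, opposite corner_a, at (+65.2, +45.2) mm.
- corner_d (a point): The same on the (+x, -y) corner, opposite corner_b, at (+65.2, -45.2) mm.
- tape_roll: roll of black tape lying flat, 64 mm across, 20 mm high; bystander, to be left where it is. Origin under its centre.
- abrasive_block: abrasive hand block, 50x90x34 mm; bystander, to be left where it is. Origin under its centre.
- bearing: ball bearing lying flat, 52 mm across, 15 mm high; bystander, to be left where it is. Origin under its centre.

How it is judged:
By the outcome, as a careful person would: the job done as asked, in the order asked, and still so for the second after the job is handed in, while the arm keeps its last pose, push and grip.
It also fails if it takes over 54 s, if anything falls off the work surface, if the arm or the gripper's body presses on something with over 40 N, if the wrist force passes 120 N, or if a joint passes its speed limit or range.

## Working session

There is one attempt and no reset: what is moved stays moved. The work goes in short steps, Python scripts to look and compute and a tool call to move; the robot and the scene stay as the last step left them, time stands still between calls to the robot, and variables do not carry over. Pictures are saved under pics/ and viewed, and the job is handed in when it is done.

Besides the shell and the picture viewer there is one more tool, called after "Call:" as name([rows], argument=value, ...), one row to a line, values as JSON. servo_tool: Moves the arm, as the interface text tells. Its arguments: {"type":"object","properties":{"plan":{"type":"array","items":{"type":"array","items":{"type":"number","minimum":-1,"maximum":1}}},"squeeze":{"type":"number"}},"required":["plan"]}

```bash
ls; mkdir -p pics; python3 - <<'E'
from workcell import manip
import cv2,numpy as np
o=manip.get_obs()
print({k:np.round(v,3).tolist() for k,v in o.items()}, manip.hold_point_z)
for c in("scene","top"):
    p,d=manip.grab_frame(c); cv2.imwrite(f"pics/{c}0.png",p[:,:,::-1]); np.save(f"{c}0.npy",d)
    i=manip.camera_info(c); print(c,{k:np.round(v,4).tolist() if not isinstance(v,str) else v for k,v in i.items()})
    for n in("tray_stand","lever_knob","lever_pivot","marked_notch","top_tray","corner_a","tape_roll","abrasive_block","bearing"):
        try:r=manip.spot_in(c,n)
        except Exception as e: print(n,e);continue
        R=np.array(i["attitude"]);e=np.array(i["eye"])
        print(n,[(round(x["score"],2),np.round(R@np.array(x["at"])+e,1).tolist()) for x in r])
E
```

```text
pics
{'time_s': 0.0, 'q': [1.113, 0.468, -0.012, 1.604, 0.006, 1.071, -0.056], 'qd': [-0.001, 0.001, -0.001, 0.001, -0.002, 0.001, -0.001], 'effort': [-0.0, -52.056, -0.013, -24.375, -0.057, 0.017, 0.0], 'tcp_pos': [261.636, -594.344, 183.452], 'eef_rot': [[-0.001, 0.403, -0.915], [0.002, -0.915, -0.403], [-1.0, -0.002, 0.0]], 'ft_force': [0.59, 0.4, -0.538], 'wrist_torque': [0.06, 0.034, -0.022], 'opening': 91.918} 18.700000000000003
scene {'K': [[479.0558, 0.0, 255.399], [0.0, 479.0558, 186.2127], [0.0, 0.0, 1.0]], 'eye': [-102.7114, 465.0678, 929.3387], 'attitude': [[-0.5867, 0.5988, -0.5452], [-0.8097, -0.4243, 0.4053], [0.0114, 0.6793, 0.7338]]}
tray_stand [(0.95, [507.8, 88.5, 25.5])]
lever_knob [(0.6, [482.3, 85.5, 103.1])]
lever_pivot [(0.95, [507.3, 86.6, 26.2])]
marked_notch [(0.66, [503.1, 90.4, 23.3])]
top_tray [(0.64, [589.2, 3.0, 84.6])]
corner_a [(0.66, [591.6, 11.0, 82.7])]
tape_roll [(0.85, [379.9, 213.5, 21.3])]
abrasive_block [(0.92, [419.5, -218.4, 30.2]), (0.69, [506.7, 85.7, 26.2])]
bearing [(0.64, [360.7, 22.9, 12.6])]
top {'K': [[478.1281, 0.0, 258.0113], [0.0, 478.1281, 190.4869], [0.0, 0.0, 1.0]], 'eye': [336.7649, -2.8663, 1109.7148], 'attitude': [[0.0173, 0.9876, -0.1559], [-0.9996, 0.014, -0.0225], [-0.02, 0.1562, 0.9875]]}
tray_stand [(0.96, [516.2, 75.1, 28.9])]
lever_knob [(0.82, [496.8, 76.0, 93.6])]
lever_pivot [(0.62, [515.1, 76.8, 22.3])]
marked_notch [(0.85, [513.7, 83.2, 23.0])]
top_tray []
corner_a [(0.89, [583.8, 12.7, 65.1])]
tape_roll [(0.78, [388.0, 208.9, 24.5])]
abrasive_block [(0.81, [430.1, -231.6, 38.8])]
bearing [(0.86, [360.4, 16.6, 13.7])]
```

```bash
python3 - <<'E'
import cv2
a=cv2.imread("pics/scene0.png");b=cv2.imread("pics/top0.png")
cv2.imwrite("pics/s0_2.png",cv2.resize(a,(800,600)));cv2.imwrite("pics/t0_2.png",cv2.resize(b,(800,600)))
E
```

```text
(no output)
```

View pics/s0_2.png

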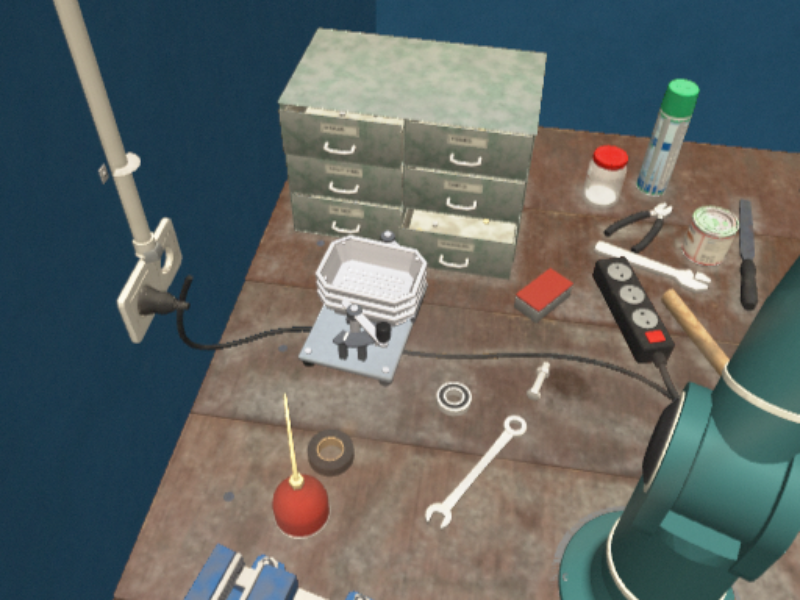

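View pics/t0_2.png

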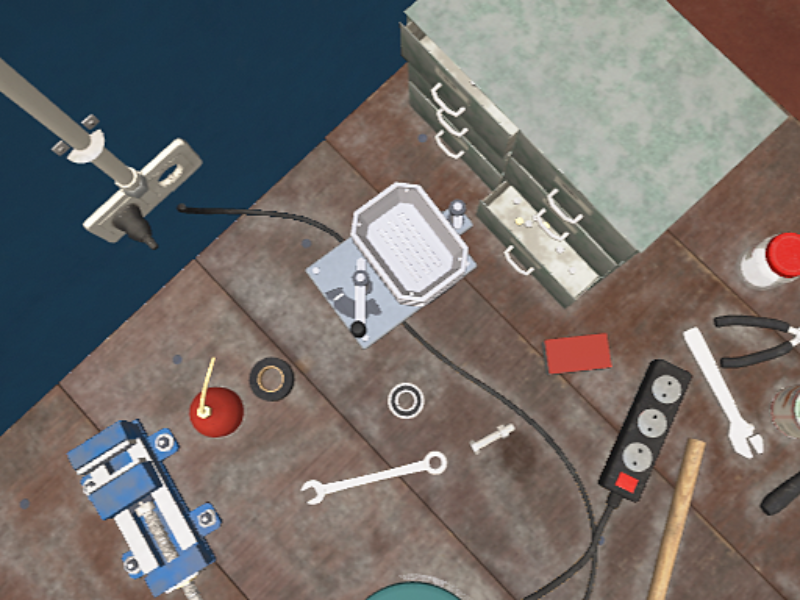

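The scene shows the stack at about (370,280), with the knob at (383,330) in front and a cabinet with an open drawer behind it. In the top view the tray is at (410,242) and the knob at (358,329). I'll zoom in next.

```bash
python3 - <<'E'
import cv2
b=cv2.imread("pics/top0.png")[105:235,185:325]
cv2.imwrite("pics/t0z.png",cv2.resize(b,None,fx=5,fy=5,interpolation=cv2.INTER_CUBIC)[:600])
a=cv2.imread("pics/scene0.png")[140:250,180:290]
cv2.imwrite("pics/s0z.png",cv2.resize(a,None,fx=5,fy=5,interpolation=cv2.INTER_CUBIC))
E
```

```text
(no output)
```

View pics/t0z.png

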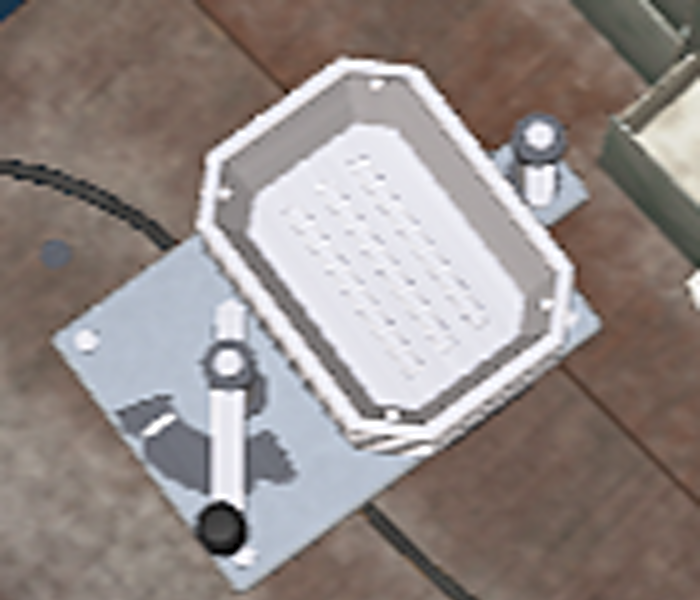

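View pics/s0z.png

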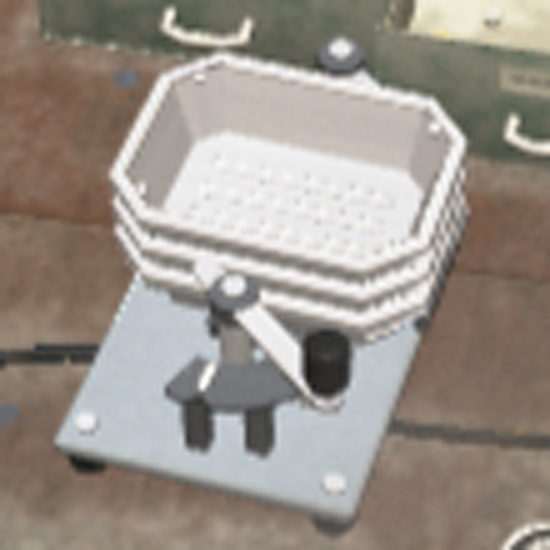

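```bash
cat > h.py <<'E'
import numpy as np,cv2
from workcell import manip
def proj(c,P):
    i=manip.camera_info(c);K=np.array(i["K"]);R=np.array(i["attitude"]);e=np.array(i["eye"])
    X=(np.atleast_2d(P)-e)@R; X=X*[1,-1,-1]
    u=X@K.T; return u[:,:2]/u[:,2:]
def unproj(c,uv,z):
    i=manip.camera_info(c);K=np.array(i["K"]);R=np.array(i["attitude"]);e=np.array(i["eye"])
    uv=np.atleast_2d(uv);r=np.c_[uv,np.ones(len(uv))]@np.linalg.inv(K).T*[1,-1,-1]@R.T
    return e+r*((z-e[2])/r[:,2])[:,None]
def T(p,P): # stand (x,y,yaw) 
    c,s=np.cos(p[2]),np.sin(p[2]);P=np.atleast_2d(np.array(P,float))
    return np.c_[p[0]+c*P[:,0]-s*P[:,1],p[1]+s*P[:,0]+c*P[:,1],P[:,2]]
E
python3 - <<'E'
from h import *
from scipy.optimize import least_squares
a,b=80-24.04,60-24.04
M=[(80,b),(a,60),(a,-60),(80,-b),(-80,-b),(-a,-60),(-a,60),(-80,b)]
M=[(x,y,106) for x,y in M]
# c:+x side, c:+y side, d(+x..): (a,-60),(80,-b)
top=np.array([(207,158),(203,230),(418,70),(345,60),(570,325),(573,268),(357,437),(430,428)])/5+[185,105]
sc=np.array([(112,175),(140,245),(225,55),(165,75),(435,105),(465,150),(435,240),(365,290)])/5+[180,140]
# map: top order
Mt=[M[0],M[1],M[2],M[3],M[4],M[5],M[6],M[7]]
# top: c(+x) upper-left pt=(80,b); (a,60) lower; d: (a,-60) right(418,70); (80,-b) (345,60)
Ms=[M[0],M[1],M[2],M[3],M[5],M[4],M[7],M[6]]
def f(p,t,s): return np.r_[t*(proj("top",T(p,Mt))-top).ravel(),s*(proj("scene",T(p,Ms))-sc).ravel()]
for t,s in((1,0),(0,1),(1,1)):
    r=least_squares(f,[590,10,.63],args=(t,s));print(np.round(r.x,3),np.round(np.sqrt(np.mean(r.fun**2)),2)); 
p=r.x
print(np.round(f(p,1,1).reshape(-1,2),1).tolist())
np.save("p.npy",p)
for n,q in dict(a=(-65.2,-45.2,106),b=(-65.2,45.2,106),c=(65.2,45.2,106),d=(65.2,-45.2,106),piv=(0,84,102)).items(): print(n,np.round(T(p,q)[0],1))
print("knob top view",unproj("top",np.array([222,526])/5+[185,105],132),"scene",unproj("scene",np.array([326,345])/5+[180,140],132))
for k in(-.0,.2,.3,.4,1.2):
    an=np.radians(159)-k; print(k,np.round(T(p,(74*np.cos(an),84+74*np.sin(an),118))[0],1))
for cam,fn in(("top","top0"),("scene","scene0")):
    im=cv2.imread(f"pics/{fn}.png");im=cv2.resize(im,None,fx=5,fy=5,interpolation=cv2.INTER_CUBIC)
    def dr(P,col):
        q=np.round((proj(cam,T(p,P))+.5)*5).astype(int);cv2.polylines(im,[q.reshape(-1,1,2)],True,col,1)
    dr(M,(0,0,255)); dr([(x,y,26) for x,y in((75,105),(-75,105),(-75,-105),(75,-105))],(255,0,0))
    dr([(-4,84,102),(4,84,102),(0,80,102),(0,88,102)],(0,255,0))
    o=(185,100) if cam=="top" else (175,135)
    cv2.imwrite(f"pics/{cam}_ov.png",im[o[1]*5:o[1]*5+600,o[0]*5:o[0]*5+700])
E
```

```text
[574.58   11.769   0.679] 0.89
[567.856  18.031   0.66 ] 1.01
[572.7    13.776   0.672] 1.79
[[-0.5, -0.2], [-2.0, 0.6], [-0.9, -0.4], [-1.8, -0.2], [-1.3, 3.8], [-0.0, -0.3], [-1.2, -0.3], [0.1, 3.6], [-0.1, -0.3], [0.5, -5.2], [-0.6, -0.7], [-0.8, -0.2], [0.4, -2.1], [1.5, -2.6], [0.1, 0.4], [1.4, -4.4]]
a [549.8 -62.2 106. ]
b [493.5   8.5 106. ]
c [595.6  89.7 106. ]
d [651.9  19.  106. ]
piv [520.4  79.5 102. ]
knob top view [[449.16495132  77.60076491 132.        ]] scene [[447.91368919  82.27600056 132.        ]]
-0.0 [449.8  57.2 118. ]
0.2 [446.8  71.7 118. ]
0.3 [446.4  79.1 118. ]
0.4 [446.7  86.5 118. ]
1.2 [474.1 137.2 118. ]
```

View pics/top_ov.png

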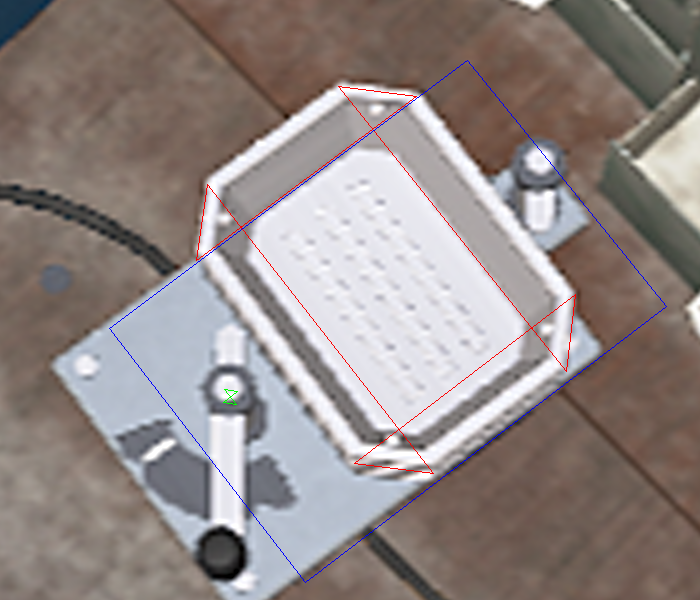

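View pics/scene_ov.png

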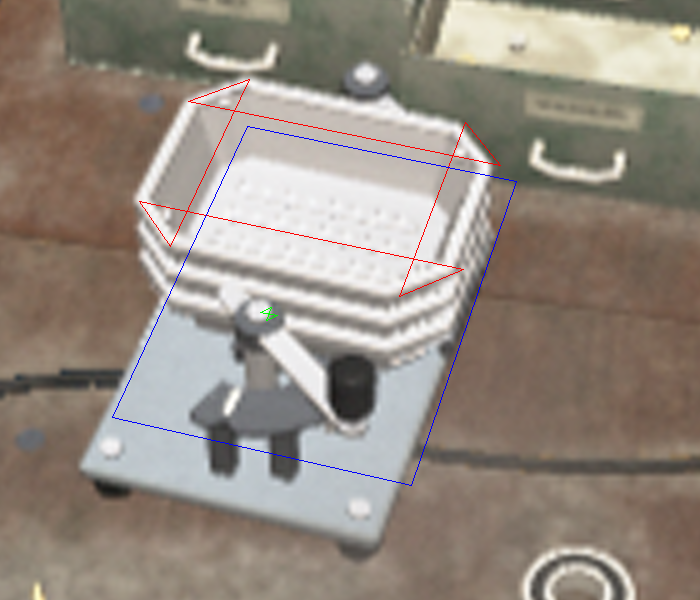

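```bash
python3 - <<'E'
import cv2
b=cv2.imread("pics/top0.png")[112:198,220:305]
cv2.imwrite("pics/t0zz.png",cv2.resize(b,None,fx=7,fy=7,interpolation=cv2.INTER_CUBIC)[:600])
a=cv2.imread("pics/scene0.png")[145:215,195:280]
cv2.imwrite("pics/s0zz.png",cv2.resize(a,None,fx=8,fy=8,interpolation=cv2.INTER_CUBIC))
E
```

```text
(no output)
```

View pics/t0zz.png

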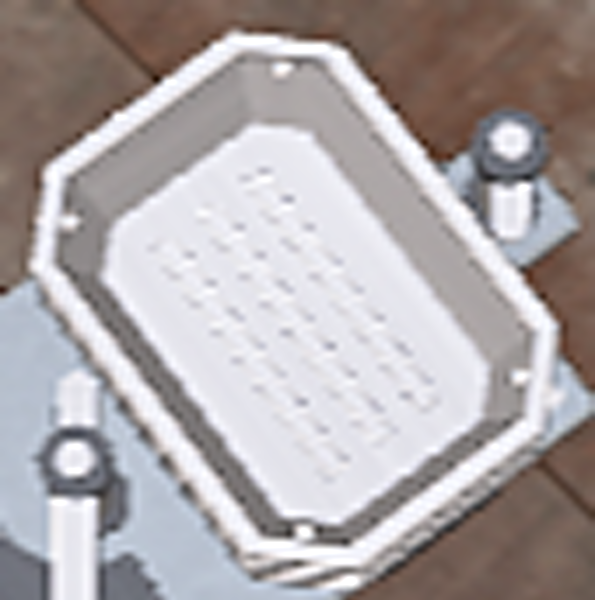

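View pics/s0zz.png

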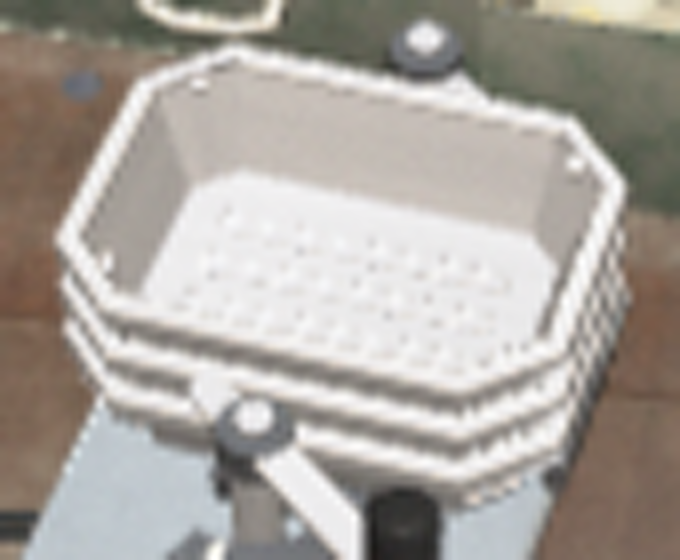

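```bash
python3 - <<'E'
from h import *
from scipy.optimize import least_squares
a,b=80-24.04,60-24.04
M=[(80,b),(a,60),(a,-60),(80,-b),(-80,-b),(-a,-60),(-a,60),(-80,b)]
M=np.array([(x,y,106) for x,y in M]+[(0,84,102),(0,-84,102)])
top=(np.array([(45,172),(35,268),(345,45),(237,32),(545,425),(555,328),(245,550),(353,558),(72,458),(510,142)])+.5)/7-.5+[220,112]
sc=(np.array([(60,240),(110,303),(235,45),(137,85),(625,185),(575,122),(458,385),(565,350),(255,412),(427,38)])+.5)/8-.5+[195,145]
def f(p,t,s): return np.r_[t*(proj("top",T(p,M))-top).ravel(),s*(proj("scene",T(p,M))-sc).ravel()]
for t,s in((1,0),(0,1),(1,1)):
    r=least_squares(f,[590,10,.63],args=(t,s));print(np.round(r.x,3),np.round(np.sqrt(np.sum(r.fun**2)/(20*(t+s))),2)); 
p=r.x
print(np.round(f(p,1,1).reshape(-1,2),1).tolist())
np.save("p.npy",p)
for n,q in dict(a=(-65.2,-45.2,106),b=(-65.2,45.2,106),c=(65.2,45.2,106),d=(65.2,-45.2,106),piv=(0,84,102)).items(): print(n,np.round(T(p,q)[0],1))
k1=unproj("top",(np.array([222,525])+.5)/5-.5+[185,105],132);k2=unproj("scene",(np.array([326,342])+.5)/5-.5+[180,140],132)
print(k1,k2)
pv=T(p,(0,84,132))
for k in(k1,k2,(k1+k2)/2):
    d=(k-pv)[0]; an=(np.arctan2(d[1],d[0])-p[2])%6.283; print("lever r,ang",np.hypot(*d[:2]),np.radians(159)-an)
for k in(0,.2,.3,.4,1.2,1.3):
    an=np.radians(159)-k; print(k,np.round(T(p,(74*np.cos(an),84+74*np.sin(an),118))[0],1))
for cam,fn in(("top","top0"),("scene","scene0")):
    im=cv2.imread(f"pics/{fn}.png");im=cv2.resize(im,None,fx=5,fy=5,interpolation=cv2.INTER_CUBIC)
    def dr(P,col):
        q=np.round((proj(cam,T(p,P))+.5)*5).astype(int);cv2.polylines(im,[q.reshape(-1,1,2)],True,col,1)
    dr(M[[0,1,6,7,4,5,2,3]],(0,0,255)); 
    dr([(x*65.2,y*45.2,106) for x,y in((1,1),(-1,1),(-1,-1),(1,-1))],(255,0,0))
    dr([(0,80,102),(0,88,102)],(0,255,0)); dr([(0,84+54,80),(0,84+64,80)],(0,255,0))
    o=(185,100) if cam=="top" else (175,135)
    cv2.imwrite(f"pics/{cam}_ov2.png",im[o[1]*5:o[1]*5+600,o[0]*5:o[0]*5+700])
# drawer/cabinet height & pos near
d=np.load("top0.npy");i=manip.camera_info("top");K=np.array(i["K"]);R=np.array(i["attitude"]);e=np.array(i["eye"])
v,u=np.mgrid[0:384,0:512];C=np.stack([(u-K[0,2])/K[0,0]*d,-(v-K[1,2])/K[1,1]*d,-d],-1)@R.T+e
m=(d>0)&(C[...,2]>40)
for r in range(90,200,10):
  print(r,[(c,*np.round(C[r,c]).astype(int).tolist()) for c in range(290,400,15)])
E
```

```text
[575.308  13.748   0.655] 0.71
[574.993  15.384   0.655] 0.61
[575.32   14.375   0.655] 0.7
[[-0.1, -1.5], [-1.1, -0.1], [-0.8, -0.4], [-0.8, -0.7], [-0.3, 0.9], [0.4, -0.7], [-0.3, 0.7], [0.1, 1.8], [0.0, 0.1], [-0.1, -0.3], [-0.6, -0.9], [-0.9, 0.4], [0.2, -0.6], [0.1, -1.2], [1.1, -0.3], [0.5, -1.1], [1.1, 0.5], [0.6, -0.1], [0.3, 0.4], [0.2, -0.2]]
a [551.2 -61.2 106. ]
b [496.1  10.5 106. ]
c [599.5  89.9 106. ]
d [654.6  18.3 106. ]
piv [524.1  81.  102. ]
[[450.39560338  78.45911606 132.        ]] [[450.74105032  81.35275851 132.        ]]
lever r,ang 73.779398890693 0.25481628273000867
lever r,ang 73.3919551820652 0.2938847371025961
lever r,ang 73.57150445656562 0.27439148709054173
0 [453.2  59.9 118. ]
0.2 [450.4  74.4 118. ]
0.3 [450.1  81.8 118. ]
0.4 [450.6  89.2 118. ]
1.2 [478.8 139.5 118. ]
1.3 [484.9 143.7 118. ]
90 [(290, 745, -49, 39), (305, 713, -78, 124), (320, 674, -99, 227), (335, 665, -124, 252), (350, 657, -148, 274), (365, 658, -176, 272), (380, 657, -203, 273), (395, 658, -230, 273)]
100 [(290, 721, -50, 38), (305, 710, -82, 69), (320, 669, -104, 184), (335,
[... 1021 characters left out ...]
60 [(290, 568, -49, 80), (305, 587, -88, 0), (320, 586, -123, 4), (335, 572, -149, 70), (350, 587, -193, 5), (365, 588, -229, 3), (380, 553, -228, 156), (395, 539, -241, 220)]
170 [(290, 547, -49, 75), (305, 559, -86, 18), (320, 563, -123, 0), (335, 563, -158, 1), (350, 563, -193, 6), (365, 564, -228, 4), (380, 543, -238, 108), (395, 337, -3, 1110)]
180 [(290, 523, -49, 82), (305, 538, -88, 1), (320, 539, -123, -1), (335, 539, -158, 0), (350, 532, -186, 42), (365, 540, -228, 3), (380, 528, -247, 71), (395, 541, -298, 2)]
190 [(290, 514, -53, -1), (305, 515, -88, -2), (320, 515, -123, 2), (335, 515, -158, 2), (350, 516, -193, 2), (365, 504, -212, 79), (380, 517, -262, 3), (395, 517, -297, 2)]
```

View pics/top_ov2.png

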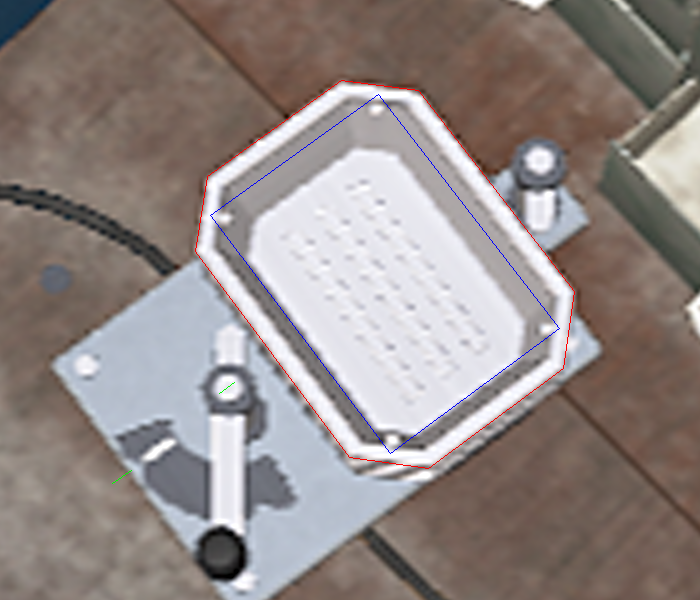

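View pics/scene_ov2.png

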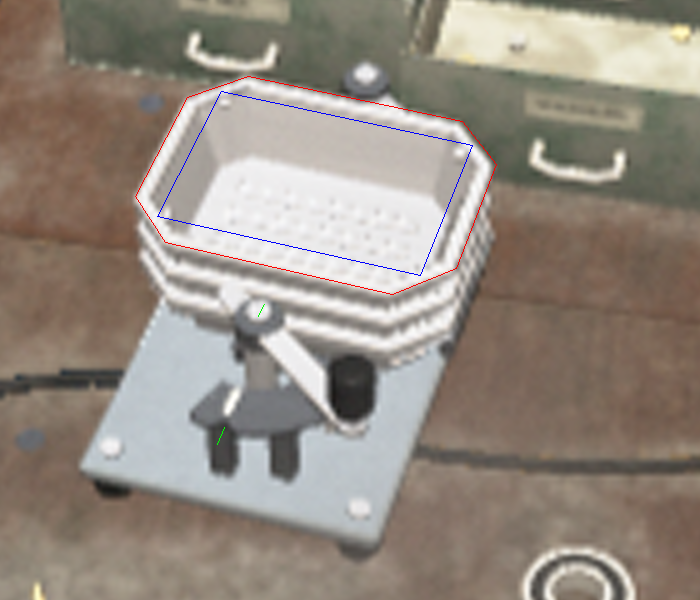

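The fit agrees in both views, with a residual of about 0.7 px. The stand is at (575,14) with yaw 0.655, and the lever is at about 0.27 rad. Corner b (496,10) is the free one, nearest the robot.

I'll write a move helper next.

```bash
cat >> h.py <<'E'
from scipy.spatial.transform import Rotation as Ro
def pose(yaw,tilt_axis=None,tilt=0):
    y=np.array([np.cos(yaw),np.sin(yaw),0]);x=np.array([0,0,-1.]);R=np.c_[x,y,np.cross(x,y)]
    if tilt_axis is not None: R=Ro.from_rotvec(np.array(tilt_axis)/np.linalg.norm(tilt_axis)*tilt).as_matrix()@R
    return R
def rows(tg): # list of (pos,R)
    o=manip.get_obs();R0=np.array(o["eef_rot"]);p0=np.array(o["tcp_pos"])
    for p,R in tg:
        s=R0.T@(np.array(p)-p0)/120; r=Ro.from_matrix(R0.T@R).as_rotvec()/1.5
        print(np.round(s,3).tolist()+np.round(r,3).tolist())
def st():
    o=manip.get_obs();print("t",round(o["time_s"],2),"p",np.round(o["tcp_pos"],1),"f",np.round(o["ft_force"],1),"tq",np.round(o["wrist_torque"],2),"op",round(o["opening"],1),"q",np.round(o["q"],2)); R=o["eef_rot"]; print("yaw",np.degrees(np.arctan2(R[1][1],R[0][1])).round(1),"down",np.round(np.array(R)[:,0],3))
E
python3 - <<'E'
from h import *
# spray can
print(unproj("scene",[[650/800*512,190*.64],[620*.64,195*.64],[800*.64,250*.64]],0), unproj("scene",[[683*.64,85*.64]],200))
o=manip.get_obs();R=np.array(o["eef_rot"]);
for w in ([340,-530,220],[400,-450,220],[430,-350,220]):
  print(R.T@(np.array(w)-o["tcp_pos"])/120)
E
```

```text
[[ 5.22278337e+02 -6.03547579e+02  0.00000000e+00]
 [ 5.45614344e+02 -5.44277993e+02  0.00000000e+00]
 [ 2.52237872e+02 -6.95433805e+02  1.13686838e-13]] [[ 552.51594969 -649.62818499  200.        ]]
[-0.29681364 -0.2327695  -0.81325686]
[-0.29682213 -0.64146137 -1.53949057]
[-0.29683364 -1.30342354 -2.10407053]
```

```bash
python3 - <<'E'
from h import *
rows([([330,-490,225],pose(np.radians(-66+57)))])
E
```

```text
[-0.338, -0.571, -0.871, -0.666, 0.0, -0.0]
```

Call:
servo_tool([
  [-0.34,-0.57,-0.87,-0.66,0,0,0],
  [-0.34,-0.57,-0.87,-0.66,0,0,0],
  [-0.34,-0.57,-0.87,-0.66,0,0,0],
  [-0.34,-0.57,-0.87,-0.66,0,0,0],
  [-0.34,-0.57,-0.87,-0.66,0,0,0],
  [-0.34,-0.57,-0.87,-0.66,0,0,0],
  [-0.34,-0.57,-0.87,-0.66,0,0,0],
])

```text
time_s: 1.7
tcp_pos: [329.9, -490.2, 225.4]
eef_rot: [[0.0, 0.987, -0.16], [-0.0, -0.16, -0.987], [-1.0, 0.0, 0.0]]
ft_force: [0.2, 0.5, 1.3]
opening: 46.0
```

```bash
python3 - <<'E'
from h import *
st();rows([([400,-375,225],pose(np.radians(49)))])
E
```

```text
t 1.7 p [ 329.9 -490.2  225.4] f [0.2 0.5 1.3] tq [-0.02 -0.04 -0.01] op 46.0 q [ 1.11  0.35 -0.24  1.7   0.09  1.11  0.68]
yaw -9.2 down [ 0. -0. -1.]
[0.003, 0.423, -1.041, -0.677, 0.0, 0.0]
```

Call:
servo_tool([
  [0,0.42,-1,-0.67,0,0,0],
  [0,0.42,-1,-0.67,0,0,0],
  [0,0.42,-1,-0.67,0,0,0],
  [0,0.42,-1,-0.67,0,0,0],
  [0,0.42,-1,-0.67,0,0,0],
  [0,0.42,-1,-0.67,0,0,0],
  [0,0.42,-1,-0.67,0,0,0],
])

```text
time_s: 2.4
tcp_pos: [398.9, -379.8, 225.5]
eef_rot: [[0.0, 0.66, 0.751], [-0.001, 0.751, -0.66], [-1.0, -0.0, 0.001]]
ft_force: [-0.5, 0.2, -0.2]
opening: 45.6
```

```bash
python3 - <<'E'
from h import *
st();rows([([430,-235,225],pose(np.radians(91)))])
E
```

```text
t 2.4 p [ 398.9 -379.8  225.5] f [-0.5  0.2 -0.2] tq [-0.02 -0.1   0.02] op 45.6 q [ 1.09  0.3  -0.47  1.78  0.15  1.09  1.41]
yaw 48.7 down [ 0.    -0.001 -1.   ]
[0.003, 1.077, -0.603, -0.492, 0.0, 0.0]
```

Call:
servo_tool([
  [0,1,-0.6,-0.49,0,0,0],
  [0,1,-0.6,-0.49,0,0,0],
  [0,1,-0.6,-0.49,0,0,0],
  [0,1,-0.6,-0.49,0,0,0],
  [0,1,-0.6,-0.49,0,0,0],
])

```text
time_s: 2.9
tcp_pos: [424.6, -240.9, 225.9]
eef_rot: [[0.001, -0.023, 1.0], [-0.002, 1.0, 0.023], [-1.0, -0.002, 0.001]]
ft_force: [-0.2, -0.0, -0.2]
opening: 45.8
```

```bash
python3 - <<'E'
from h import *
st();rows([([435,-125,225],pose(np.radians(91)))])
E
```

```text
t 2.9 p [ 424.6 -240.9  225.9] f [-0.2 -0.  -0.2] tq [ 0.05 -0.12 -0.  ] op 45.8 q [ 1.04  0.22 -0.67  1.91  0.15  1.07  1.9 ]
yaw 91.3 down [ 0.001 -0.002 -1.   ]
[0.006, 0.963, 0.109, 0.004, 0.0, 0.001]
```

Call:
servo_tool([
  [0,1,0.1,0,0,0,0],
  [0,1,0.1,0,0,0,0],
  [0,1,0.1,0,0,0,0],
  [0,1,0.1,0,0,0,0],
])

```text
time_s: 3.3
tcp_pos: [434.2, -117.3, 226.2]
eef_rot: [[0.002, -0.029, 1.0], [-0.002, 1.0, 0.029], [-1.0, -0.002, 0.002]]
ft_force: [-0.6, -0.6, 0.1]
opening: 45.9
```

Call:
servo_tool([
  [0,1,0.1,0,0,0,0],
  [0,1,0.1,0,0,0,0],
  [0,1,0.1,0,0,0,0],
  [0,1,0.1,0,0,0,0],
])

```text
time_s: 3.7
tcp_pos: [443.1, 5.3, 226.4]
eef_rot: [[0.003, -0.034, 0.999], [-0.002, 0.999, 0.034], [-1.0, -0.002, 0.003]]
ft_force: [0.1, -0.7, -0.0]
opening: 46.0
```

```bash
python3 - <<'E'
from h import *
st()
p=np.load("p.npy");ang=np.radians(159)-.275
k=T(p,(74*np.cos(ang),84+74*np.sin(ang),0))[0];yaw=ang+p[2]-np.pi/2;print(k,np.degrees(yaw))
k[2]=190;rows([(k,pose(yaw))])
E
```

```text
t 3.7 p [443.1   5.3 226.4] f [ 0.1 -0.7 -0. ] tq [-0.01 -0.09  0.02] op 46.0 q [ 0.71  0.15 -0.86  1.99  0.13  1.05  1.4 ]
yaw 91.9 down [ 0.003 -0.002 -1.   ]
[450.13904517  79.95843866   0.        ] 90.78830914706039
[0.302, 0.62, 0.078, 0.013, 0.002, 0.001]
```

Call:
servo_tool([
  [0.3,0.62,0.08,0.01,0,0,0],
  [0.3,0.62,0.08,0.01,0,0,0],
  [0.3,0.62,0.08,0.01,0,0,0],
  [0.3,0.62,0.08,0.01,0,0,0],
])

```text
time_s: 4.1
tcp_pos: [450.5, 78.5, 189.9]
eef_rot: [[0.001, -0.018, 1.0], [-0.002, 1.0, 0.018], [-1.0, -0.002, 0.001]]
ft_force: [-1.2, -0.4, -0.8]
opening: 45.9
```

```bash
python3 - <<'E'
from h import *
st()
p=np.load("p.npy");ang=np.radians(159)-.275
k=T(p,(74*np.cos(ang),84+74*np.sin(ang),0))[0];yaw=ang+p[2]-np.pi/2
k[2]=107;rows([(k,pose(yaw))])
f,_=manip.grab_frame("top");cv2.imwrite("pics/t1.png",cv2.resize(f[90:250,150:330,::-1],None,fx=3.7,fy=3.7,interpolation=cv2.INTER_CUBIC))
f,_=manip.grab_frame("scene");cv2.imwrite("pics/s1.png",cv2.resize(f[120:270,150:330,::-1],None,fx=4,fy=4,interpolation=cv2.INTER_CUBIC))
E
```

```text
t 4.1 p [450.5  78.5 189.9] f [-1.2 -0.4 -0.8] tq [ 0.03 -0.13 -0.05] op 45.9 q [ 0.54  0.25 -0.88  2.01  0.23  0.99  1.13]
yaw 91.0 down [ 0.001 -0.002 -1.   ]
[0.69, 0.014, -0.004, 0.003, 0.001, 0.001]
```

View pics/s1.png

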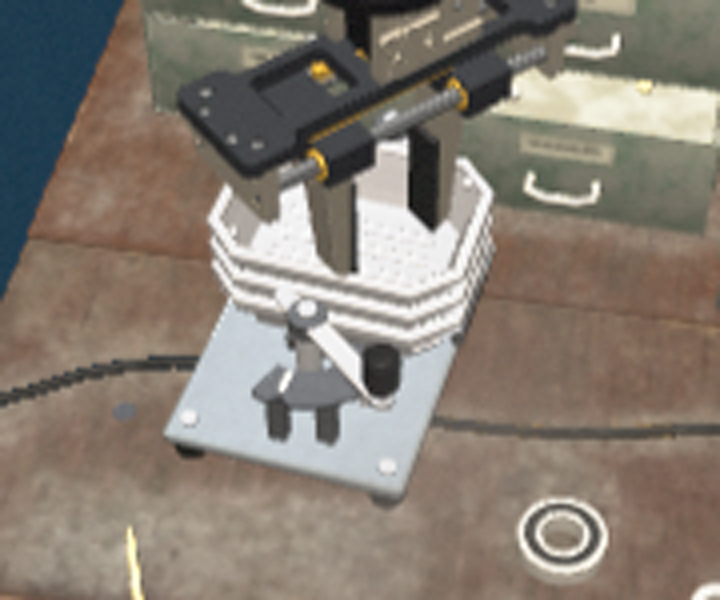

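The picture shows the open gripper above, with the black pads reaching the fingertips. The knob is at (380,370), unchanged. I'll descend and close.

Call:
servo_tool([
  [0.35,0.01,0,0,0,0,0],
  [0.69,0.01,0,0,0,0,0],
  [0.69,0.01,0,0,0,0,0],
  [0.69,0.01,0,0,0,0,0],
])

```text
time_s: 4.6
tcp_pos: [451.5, 77.9, 108.3]
eef_rot: [[0.002, -0.014, 1.0], [-0.002, 1.0, 0.014], [-1.0, -0.002, 0.002]]
ft_force: [0.7, 1.3, 0.4]
opening: 46.2
```

```bash
python3 - <<'E'
from h import *
st()
f,_=manip.grab_frame("scene");cv2.imwrite("pics/s2.png",cv2.resize(f[120:270,150:330,::-1],None,fx=4,fy=4,interpolation=cv2.INTER_CUBIC))
E
```

```text
t 4.6 p [451.5  77.9 108.3] f [0.7 1.3 0.4] tq [ 0.1  -0.17 -0.02] op 46.2 q [ 0.45  0.38 -0.81  2.09  0.38  0.82  1.  ]
yaw 90.8 down [ 0.002 -0.002 -1.   ]
```

View pics/s2.png

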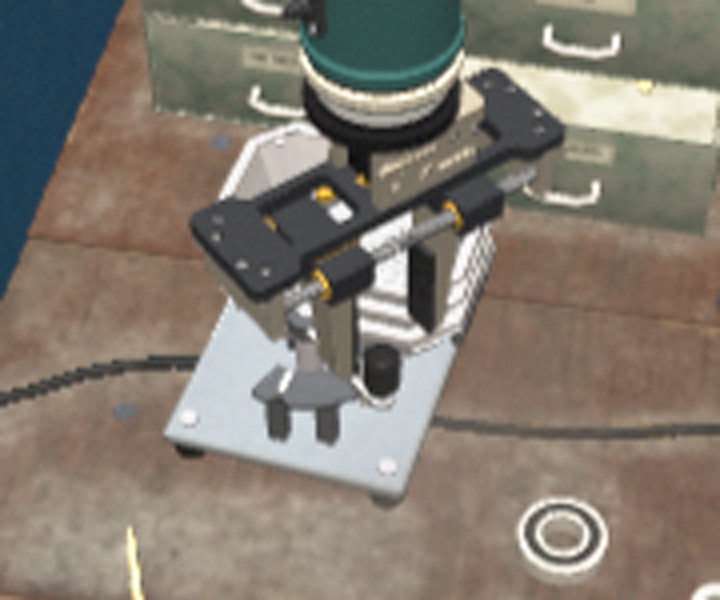

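```bash
python3 - <<'E'
from h import *
o=manip.get_obs();R=np.array(o["eef_rot"]);t=np.array(o["tcp_pos"])
for s in(-23,0,23):
    for z in (-10,10):
        q=proj("scene",t+R@[0,s,z])[0]; print(s,z,(q-[150,120])*4+2)
p=np.load("p.npy");a=np.radians(159)-.275
for z in(102,132):print((proj("scene",T(p,(74*np.cos(a),84+74*np.sin(a),z)))-[150,120])*4+2)
E
```

```text
-23 -10 [428.1568547  368.50512159]
-23 10 [406.80743423 346.26696667]
0 -10 [394.75276712 387.55346996]
0 10 [373.54956309 364.92675708]
23 -10 [360.7447837  406.94618392]
23 10 [339.69653321 383.92046957]
[[384.13900486 388.44227843]]
[[383.93385981 353.55544095]]
```

```bash
python3 - <<'E'
from h import *
f,d=manip.grab_frame("scene");st()
i=manip.camera_info("scene");K=np.array(i["K"]);R=np.array(i["attitude"]);e=np.array(i["eye"])
v,u=np.mgrid[0:384,0:512];C=np.stack([(u-K[0,2])/K[0,0]*d,-(v-K[1,2])/K[1,1]*d,-d],-1)@R.T+e
for U,V in[(428,325),(428,315),(428,300),(415,310),(345,370),(345,350),(335,360),(328,350),(380,375),(380,355),(300,275)]:
    r,c=int(V/4+120),int(U/4+150);print((U,V),np.round(C[r,c],0))
cv2.imwrite("pics/s3.png",cv2.resize(f[170:225,215:275,::-1],None,fx=10,fy=10,interpolation=cv2.INTER_CUBIC))
f,d=manip.grab_frame("top");cv2.imwrite("pics/t3.png",cv2.resize(f[130:230,180:300,::-1],None,fx=6,fy=6,interpolation=cv2.INTER_CUBIC))
E
```

```text
t 4.7 p [452.9  78.5 109.6] f [-0.3  0.1  0.5] tq [ 0.19 -0.18 -0.03] op 46.1 q [ 0.45  0.37 -0.81  2.09  0.38  0.82  1.  ]
yaw 90.8 down [ 0.006 -0.003 -1.   ]
(428, 325) [443.  55. 145.]
(428, 315) [443.  55. 155.]
(428, 300) [444.  54. 163.]
(415, 310) [456.  56. 147.]
(345, 370) [442. 110. 147.]
(345, 350) [443. 109. 162.]
(335, 360) [445. 116. 155.]
(328, 350) [445. 118. 165.]
(380, 375) [442.  87. 128.]
(380, 355) [452.  80. 130.]
(300, 275) [443. 133. 236.]
```

View pics/s3.png

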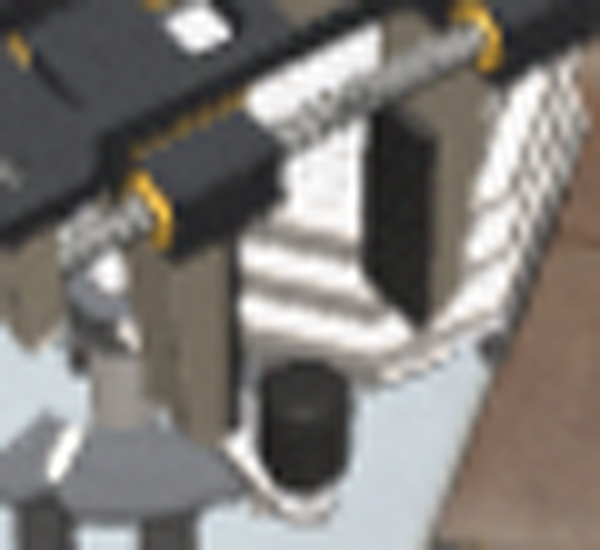

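View pics/t3.png

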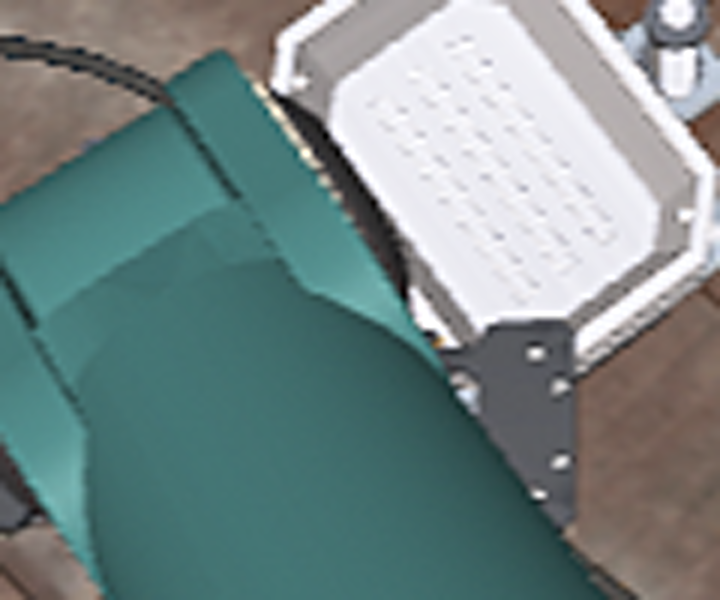

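```bash
python3 - <<'E'
from h import *
o=manip.get_obs();R=np.array(o["eef_rot"]);t=np.array(o["tcp_pos"])
for dz in (0,20,30,35):
  for s in(-23,23):
    print(dz,s,[ ((proj("scene",t+[0,0,dz]+R@[0,s,z])[0]-[215,170])*10+5).round() for z in(-10,10)])
f,d=manip.grab_frame("scene")
i=manip.camera_info("scene");K=np.array(i["K"]);Rc=np.array(i["attitude"]);e=np.array(i["eye"])
v,u=np.mgrid[0:384,0:512];C=np.stack([(u-K[0,2])/K[0,0]*d,-(v-K[1,2])/K[1,1]*d,-d],-1)@Rc.T+e
L=(C-t)@R  # tool frame
for c in (252,254,256,258,260): print(c,[(r,*np.round(L[r,c]).astype(int).tolist()) for r in range(190,210,2)])
for c in (232,235,238): print(c,[(r,*np.round(L[r,c]).astype(int).tolist()) for r in range(196,220,2)])
m=(abs(L[...,2])<40)&(abs(L[...,1])<100)&(L[...,0]<0)
h,b=np.histogram(L[...,0][m],bins=np.arange(-200,10,10));print(list(zip(b.tolist(),h.tolist())))
E
```

```text
0 -23 [array([418., 419.]), array([365., 364.])]
0 23 [array([250., 516.]), array([197., 458.])]
20 -23 [array([420., 361.]), array([365., 305.])]
20 23 [array([249., 457.]), array([195., 400.])]
30 -23 [array([420., 331.]), array([366., 275.])]
30 23 [array([248., 428.]), array([194., 370.])]
35 -23 [array([420., 316.]), array([366., 260.])]
35 23 [array([248., 413.]), array([194., 355.])]
252 [(190, -60, -21, 4), (192, -52, -22, 5), (194, -47, -21, 4), (196, -41, -21, 4), (198, -32, -22, 5), (200, 30, -51, 43), (202, 58, -61, 57), (204, 47, -52, 45), (206, 53, -51, 44), (208, 83, -63, 59)]
254 [(190, -63, -22, -1), (192, -59, -21, -2), (194, -52, -22, -2), (196, -47, -21, -3), (198, -39, -22, -2), (200, -30, -23, -1), (202, 45, -59, 46), (204, 47, -56, 42), (206, 55, -56, 42), (208, 81, -65, 54)]
256 [(190, -70, -22, -8), (192, -69, -20, -12), (194, -59, -22, -9), (196, -53, -22, -9), (198, -47, -21, -10), (200, -41, -21, -11), (202, -34, -21, -10), (204, 48, -61, 40), (206, 71, -68, 50), (208, 87, -73, 55)]
258 [(190, -69, -26, -10), (192, -64, -26, -11), (194, -57, -26, -11), (19
[... 632 characters left out ...]
 -83, 33, -10), (200, -77, 33, -10), (202, -72, 34, -11), (204, -65, 34, -10), (206, -59, 34, -11), (208, -54, 35, -12), (210, -45, 33, -9), (212, -39, 34, -10), (214, -34, 35, -11), (216, 31, 9, 28), (218, 32, 12, 24)]
238 [(196, -85, 26, -10), (198, -78, 25, -9), (200, -72, 26, -10), (202, -65, 25, -9), (204, -58, 25, -9), (206, -52, 26, -9), (208, -46, 26, -10), (210, -42, 27, -11), (212, -33, 26, -9), (214, 14, 8, 18), (216, 20, 8, 17), (218, 31, 7, 20)]
[(-200, 30), (-190, 69), (-180, 121), (-170, 716), (-160, 681), (-150, 353), (-140, 355), (-130, 173), (-120, 26), (-110, 23), (-100, 52), (-90, 67), (-80, 70), (-70, 68), (-60, 65), (-50, 58), (-40, 47), (-30, 35), (-20, 49), (-10, 27)]
```

Both the depth and the image show the real fingertips about 30 mm behind the reported TCP along the tool axis: the tips are at z≈140 while it reports 110. The knob and tray heights match their specs, so the cameras are right. I'll use tip = TCP − 30 mm along tool x, and check it again while descending.

```bash
python3 - <<'E'
from h import *
st()
p=np.load("p.npy");ang=np.radians(159)-.275
k=T(p,(74*np.cos(ang),84+74*np.sin(ang),0))[0];yaw=ang+p[2]-np.pi/2
k[2]=90;rows([(k,pose(yaw))])
E
```

```text
t 4.8 p [452.7  78.6 109.5] f [ 0.5  1.1 -0.6] tq [ 0.08 -0.18  0.03] op 46.1 q [ 0.45  0.37 -0.81  2.09  0.38  0.82  0.99]
yaw 90.9 down [ 0.006 -0.003 -1.   ]
[0.162, 0.012, -0.022, 0.001, 0.004, 0.002]
```

Call:
servo_tool([
  [0.16,0.01,-0.02,0,0,0,0],
  [0.16,0.01,-0.02,0,0,0,0],
  [0.16,0.01,-0.02,0,0,0,0],
])

```text
time_s: 5.1
tcp_pos: [450.9, 79.7, 91.2]
eef_rot: [[0.007, -0.015, 1.0], [-0.003, 1.0, 0.015], [-1.0, -0.003, 0.007]]
ft_force: [0.2, -0.5, -0.5]
opening: 45.7
```

```bash
python3 - <<'E'
from h import *
st()
f,d=manip.grab_frame("scene")
cv2.imwrite("pics/s4.png",cv2.resize(f[170:225,215:275,::-1],None,fx=10,fy=10,interpolation=cv2.INTER_CUBIC))
p=np.load("p.npy");ang=np.radians(159)-.275
k=T(p,(74*np.cos(ang),84+74*np.sin(ang),0))[0];yaw=ang+p[2]-np.pi/2
k[2]=78;rows([(k,pose(yaw))])
E
```

```text
t 5.1 p [450.9  79.7  91.2] f [ 0.2 -0.5 -0.5] tq [ 0.09 -0.14 -0.02] op 45.7 q [ 0.42  0.4  -0.79  2.1   0.41  0.78  0.96]
yaw 90.9 down [ 0.007 -0.003 -1.   ]
[0.111, 0.002, -0.009, 0.001, 0.005, 0.002]
```

View pics/s4.png

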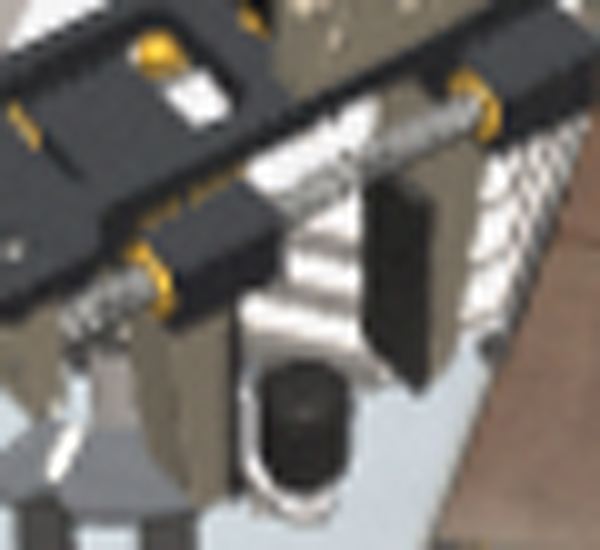

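The fingers now straddle the knob at (305,425) with the tips around z=121, which fits the 30 mm offset.

Call:
servo_tool([
  [0.11,0,-0.01,0,0,0,0],
  [0.11,0,-0.01,0,0,0,0],
  [0.11,0,-0.01,0,0,0,0.6],
  [0.11,0,-0.01,0,0,0,0.8],
  [0.11,0,-0.01,0,0,0,1],
  [0.11,0,-0.01,0,0,0,1],
  [0.11,0,-0.01,0,0,0,1],
  [0.11,0,-0.01,0,0,0,1],
], squeeze=20)

```text
time_s: 5.95
tcp_pos: [450.1, 79.6, 78.2]
eef_rot: [[0.008, -0.015, 1.0], [-0.003, 1.0, 0.015], [-1.0, -0.003, 0.008]]
ft_force: [0.2, -1.0, 1.6]
opening: 21.3
```

```bash
python3 - <<'E'
from h import *
st()
f,d=manip.grab_frame("scene")
cv2.imwrite("pics/s5.png",cv2.resize(f[160:225,205:285,::-1],None,fx=9,fy=9,interpolation=cv2.INTER_CUBIC))
E
```

```text
t 5.95 p [450.1  79.6  78.2] f [ 0.2 -1.   1.6] tq [ 0.01 -0.07 -0.08] op 21.3 q [ 0.4   0.42 -0.77  2.12  0.44  0.76  0.94]
yaw 90.8 down [ 0.008 -0.003 -1.   ]
```

View pics/s5.png

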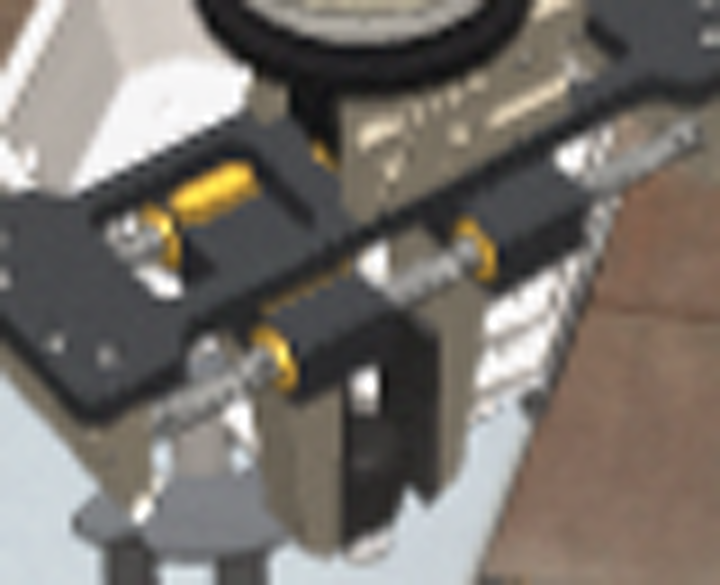

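The knob is pinched, with the opening at 21.3 mm. I'll work out the arc next.

```bash
python3 - <<'E'
from h import *
p=np.load("p.npy");o=manip.get_obs();t=np.array(o["tcp_pos"]);pv=T(p,(0,84,0))[0]
# account tool-axis offset negligible
d=(t-pv)[:2];a0=np.arctan2(d[1],d[0])-p[2];a0%=2*np.pi
print("r",np.hypot(*d),"lever",np.radians(159)-a0)
l0=np.radians(159)-a0
tg=[]
for l in np.linspace(l0,1.2,13)[1:]:
    a=np.radians(159)-l
    k=T(p,(74*np.cos(a),84+74*np.sin(a),0))[0];k[2]=t[2]
    R=Ro.from_rotvec([0,0,-(l-l0)]).as_matrix()@np.array(o["eef_rot"])
    tg.append((k,R))
rows(tg)
E
```

```text
r 74.07495763565733 lever 0.27110786656855623
[-0.0, 0.048, 0.002, 0.052, 0.0, -0.0]
[-0.0, 0.095, 0.008, 0.103, 0.0, -0.001]
[-0.0, 0.142, 0.017, 0.155, 0.0, -0.001]
[-0.0, 0.188, 0.029, 0.206, 0.001, -0.002]
[-0.0, 0.233, 0.046, 0.258, 0.001, -0.002]
[-0.0, 0.276, 0.065, 0.31, 0.001, -0.002]
[-0.0, 0.318, 0.088, 0.361, 0.001, -0.003]
[-0.0, 0.358, 0.114, 0.413, 0.001, -0.003]
[-0.0, 0.396, 0.143, 0.464, 0.001, -0.004]
[0.0, 0.432, 0.175, 0.516, 0.002, -0.004]
[0.0, 0.464, 0.21, 0.568, 0.002, -0.005]
[0.0, 0.495, 0.247, 0.619, 0.002, -0.005]
```

Call:
servo_tool([
  [0,0.048,0.002,0.05,0,0,1],
  [0,0.095,0.008,0.1,0,0,1],
  [0,0.142,0.017,0.155,0,0,1],
  [0,0.188,0.029,0.206,0,0,1],
  [0,0.233,0.046,0.258,0,0,1],
  [0,0.276,0.065,0.31,0,0,1],
  [0,0.318,0.088,0.36,0,0,1],
  [0,0.358,0.114,0.413,0,0,1],
  [0,0.396,0.143,0.464,0,0,1],
  [0,0.432,0.175,0.516,0,0,1],
])

```text
time_s: 7.0
tcp_pos: [470.7, 131.8, 78.2]
eef_rot: [[0.008, 0.69, 0.724], [-0.003, 0.724, -0.69], [-1.0, 0.003, 0.009]]
ft_force: [1.4, -0.7, -0.5]
opening: 21.4
```

```bash
cat >> h.py <<'E'
def lev():
    p=np.load("p.npy");o=manip.get_obs();t=np.array(o["tcp_pos"]);pv=T(p,(0,84,0))[0]
    d=(t-pv)[:2];a0=(np.arctan2(d[1],d[0])-p[2])%(2*np.pi);print("r",np.hypot(*d),"lever",np.radians(159)-a0);return np.radians(159)-a0
def levrows(ls):
    p=np.load("p.npy");o=manip.get_obs();t=np.array(o["tcp_pos"]);l0=lev();tg=[]
    for l in ls:
        a=np.radians(159)-l;k=T(p,(74*np.cos(a),84+74*np.sin(a),0))[0];k[2]=t[2]
        tg.append((k,Ro.from_rotvec([0,0,-(l-l0)]).as_matrix()@np.array(o["eef_rot"])))
    rows(tg)
E
python3 - <<'E'
from h import *
st();levrows([1.13,1.2,1.24])
E
```

```text
t 7.0 p [470.7 131.8  78.2] f [ 1.4 -0.7 -0.5] tq [-0.34 -0.28  0.15] op 21.4 q [ 0.14  0.42 -0.58  2.05  0.34  0.76  0.16]
yaw 46.4 down [ 0.008 -0.003 -1.   ]
r 73.76291883195337 lever 1.0485597481753341
[0.0, 0.05, -0.0, 0.054, -0.0, -0.0]
[0.0, 0.093, 0.005, 0.101, -0.0, -0.001]
[0.0, 0.117, 0.009, 0.128, -0.0, -0.001]
```

Call:
servo_tool([
  [0,0.05,0,0.054,0,0,1],
  [0,0.093,0.005,0.1,0,0,1],
  [0,0.093,0.005,0.1,0,0,1],
  [0,0.093,0.005,0.1,0,0,1],
])

```text
time_s: 7.4
tcp_pos: [479.5, 139.8, 78.2]
eef_rot: [[0.01, 0.789, 0.614], [-0.003, 0.614, -0.789], [-1.0, 0.006, 0.008]]
ft_force: [4.0, 0.5, -3.9]
opening: 21.6
```

```bash
python3 - <<'E'
from h import *
st();levrows([1.2,1.24])
E
```

```text
t 7.4 p [479.5 139.8  78.2] f [ 4.   0.5 -3.9] tq [ 0.09 -0.84  0.09] op 21.6 q [ 0.1   0.43 -0.55  2.03  0.33  0.76  0.02]
yaw 37.9 down [ 0.01  -0.003 -1.   ]
r 73.81482749502547 lever 1.2098465903612663
[-0.0, -0.006, -0.002, -0.007, 0.0, 0.0]
[0.0, 0.019, -0.001, 0.02, -0.0, -0.0]
```

The lever should be at about 1.21. I'll release, then check with the cameras.

Call:
servo_tool([
  [0,-0.006,0,0,0,0,1],
  [0,-0.006,0,0,0,0,0.3],
  [0,-0.006,0,0,0,0,0.1],
  [0,-0.006,0,0,0,0,0],
  [-0.4,-0.006,0,0,0,0,0],
  [-0.8,-0.006,0,0,0,0,0],
  [-0.95,-0.006,0,0,0,0,0],
  [-0.95,-0.006,0,0,0,0,0],
])

```text
time_s: 8.2
tcp_pos: [479.5, 140.2, 195.2]
eef_rot: [[0.016, 0.789, 0.614], [-0.002, 0.614, -0.789], [-1.0, 0.011, 0.011]]
ft_force: [-0.9, -1.3, -1.2]
opening: 45.8
```

```bash
python3 - <<'E'
from h import *
st()
f,_=manip.grab_frame("top");cv2.imwrite("pics/t6.png",cv2.resize(f[110:235,180:310,::-1],None,fx=4.7,fy=4.7,interpolation=cv2.INTER_CUBIC))
f,_=manip.grab_frame("scene");cv2.imwrite("pics/s6.png",cv2.resize(f[140:260,160:290,::-1],None,fx=5,fy=5,interpolation=cv2.INTER_CUBIC))
E
```

```text
t 8.2 p [479.5 140.2 195.2] f [-0.9 -1.3 -1.2] tq [-0.02 -0.13  0.02] op 45.8 q [ 0.18  0.26 -0.62  1.93  0.19  0.99  0.14]
yaw 37.9 down [ 0.016 -0.002 -1.   ]
```

View pics/s6.png

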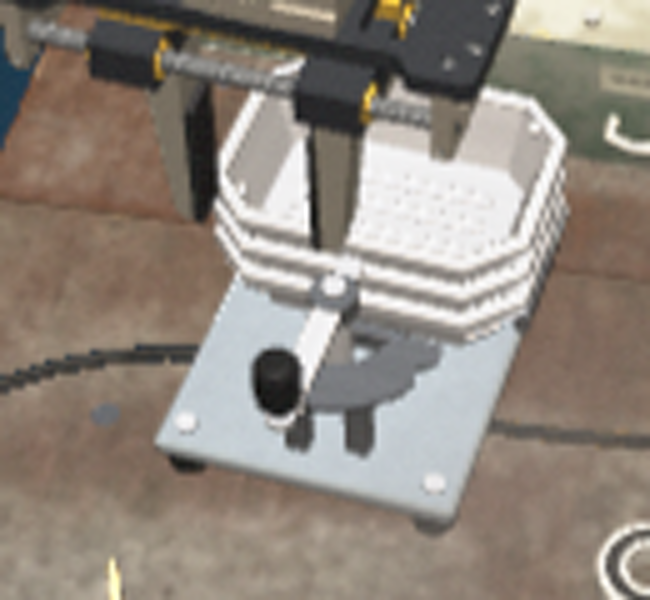

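View pics/t6.png

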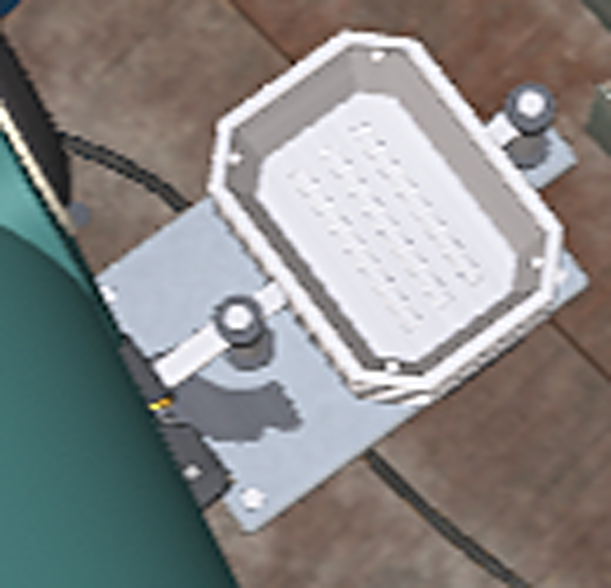

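```bash
python3 - <<'E'
from h import *
p=np.load("p.npy");pv=T(p,(0,84,132))[0]
for v in (358,362,366):
    k=unproj("scene",(np.array([276,v])+.5)/5-.5+[160,140],132)[0];d=k-pv;print(k,np.hypot(*d[:2]),np.radians(159)-((np.arctan2(d[1],d[0])-p[2])%6.2832))
for l in(1.1,1.2,1.3):
    a=np.radians(159)-l; print(l,[((proj("scene",T(p,(74*np.cos(a),84+74*np.sin(a),z)))-[160,140]+.5)*5-.5).round().tolist() for z in(102,132)])
# next: above corner b
b=T(p,(-65.2,45.2,0))[0];b[2]=195;yaw=p[2]+np.radians(135)-np.pi;print(b,np.degrees(yaw))
rows([(b,pose(yaw))])
E
```

```text
[480.8613497  139.39941408 132.        ] 72.70202681935439 1.2220670178859905
[478.96940105 140.61079969 132.        ] 74.80580681551837 1.2113809231979094
[477.08300913 141.8186274  132.        ] 76.9114474676476 1.2013093756021007
1.1 [[[298.0, 408.0]], [[295.0, 364.0]]]
1.2 [[[282.0, 405.0]], [[278.0, 361.0]]]
1.3 [[[266.0, 400.0]], [[263.0, 357.0]]]
[496.08027273  10.48130631 195.        ] -7.455351486841992
[-0.021, -0.535, 0.943, 0.527, 0.004, -0.006]
```

In the scene view the knob is at (276,362), which puts the lever at 1.20–1.21. The top view shows the arm square to the tray's side and the separator fingers under the top rim on both sides. I'll move above corner b.

Call:
servo_tool([
  [-0.02,-0.53,0.94,0.53,0,0,0],
  [-0.02,-0.53,0.94,0.53,0,0,0],
  [-0.02,-0.53,0.94,0.53,0,0,0],
  [-0.02,-0.53,0.94,0.53,0,0,0],
  [-0.02,-0.53,0.94,0.53,0,0,0],
  [-0.02,-0.53,0.94,0.53,0,0,0],
  [-0.02,-0.53,0.94,0.53,0,0,0],
])

```text
time_s: 9.0
tcp_pos: [495.0, 11.0, 193.0]
eef_rot: [[0.006, 0.991, -0.134], [-0.003, -0.134, -0.991], [-1.0, 0.006, 0.002]]
ft_force: [-0.4, 0.1, 0.3]
opening: 46.1
```

```bash
python3 - <<'E'
from h import *
st()
f,_=manip.grab_frame("scene");cv2.imwrite("pics/s7.png",cv2.resize(f[120:260,160:310,::-1],None,fx=4.5,fy=4.2,interpolation=cv2.INTER_CUBIC))
f,_=manip.grab_frame("top");cv2.imwrite("pics/t7.png",cv2.resize(f[110:235,180:310,::-1],None,fx=4.7,fy=4.7,interpolation=cv2.INTER_CUBIC))
p=np.load("p.npy");b=T(p,(-65.2,45.2,0))[0];yaw=p[2]+np.radians(135)-np.pi
for z in(85,63):
    b[2]=z;rows([(b,pose(yaw))])
E
```

```text
t 9.0 p [495.  11. 193.] f [-0.4  0.1  0.3] tq [-0.02 -0.02  0.04] op 46.1 q [ 0.28  0.23 -0.43  1.95  0.12  0.98 -0.33]
yaw -7.7 down [ 0.006 -0.003 -1.   ]
[0.904, -0.0, 0.002, -0.002, 0.002, -0.005]
[1.088, -0.001, 0.002, -0.002, 0.002, -0.005]
```

View pics/s7.png

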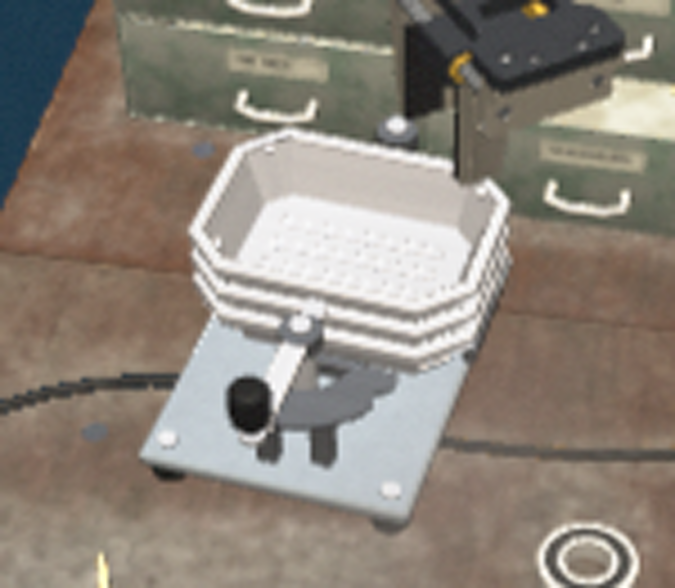

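View pics/t7.png

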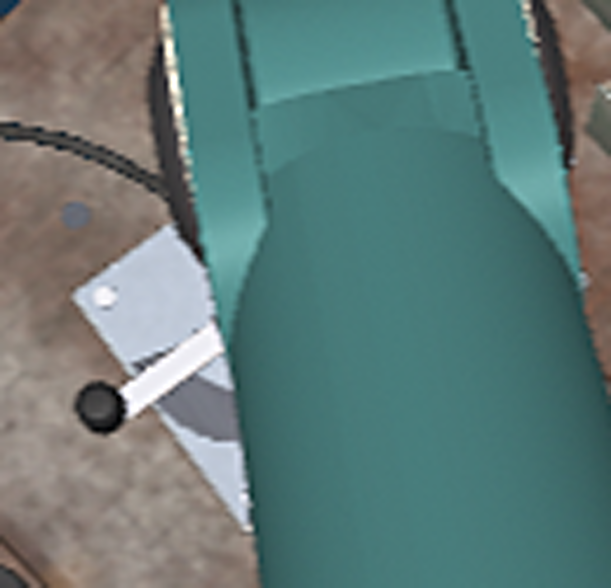

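The lever is home (knob in the top view at (102,408)), and the gripper is above corner b. I'll descend to a tip height of about 115 and check the centring.

Call:
servo_tool([
  [0.45,0,0,0,0,0,0],
  [0.9,0,0,0,0,0,0],
  [0.9,0,0,0,0,0,0],
  [0.9,0,0,0,0,0,0],
  [0.9,0,0,0,0,0,0],
])

```text
time_s: 9.6
tcp_pos: [497.5, 11.2, 87.0]
eef_rot: [[0.009, 0.991, -0.132], [-0.003, -0.132, -0.991], [-1.0, 0.009, 0.002]]
ft_force: [0.5, 0.9, 0.2]
opening: 45.9
```

```bash
cat > fing.py <<'E'
from h import *
def run(name):
    st()
    f,d=manip.grab_frame("scene");cv2.imwrite(f"pics/{name}.png",cv2.resize(f[135:235,190:310,::-1],None,fx=6,fy=6,interpolation=cv2.INTER_CUBIC))
    o=manip.get_obs();R=np.array(o["eef_rot"]);t=np.array(o["tcp_pos"])
    i=manip.camera_info("scene");K=np.array(i["K"]);Rc=np.array(i["attitude"]);e=np.array(i["eye"])
    v,u=np.mgrid[0:384,0:512];C=np.stack([(u-K[0,2])/K[0,0]*d,-(v-K[1,2])/K[1,1]*d,-d],-1)@Rc.T+e
    return C,(C-t)@R
E
python3 - <<'E'
from fing import *
C,L=run("s8")
np.save("L.npy",L)
# predicted tip corners (offset 30) in zoom coords
o=manip.get_obs();R=np.array(o["eef_rot"]);t=np.array(o["tcp_pos"])
for s in(-23,23): print(s,[((proj("scene",t+R@[-30,s,z])[0]-[190,135]+.5)*6).round() for z in(-10,10)])
p=np.load("p.npy")
for n,q in dict(o1=(-80,35.96,106),o2=(-55.96,60,106),i1=(-65.2,45.2,106)).items(): print(n,((proj("scene",T(p,q))[0]-[190,135]+.5)*6).round())
E
```

```text
t 9.6 p [497.5  11.2  87. ] f [0.5 0.9 0.2] tq [-0.03 -0.12  0.01] op 45.9 q [ 0.24  0.38 -0.4   2.04  0.22  0.75 -0.42]
yaw -7.6 down [ 0.009 -0.003 -1.   ]
-23 [array([417., 357.]), array([463., 339.])]
23 [array([360., 279.]), array([406., 261.])]
o1 [458. 322.]
o2 [381. 352.]
i1 [415. 331.]
```

View pics/s8.png

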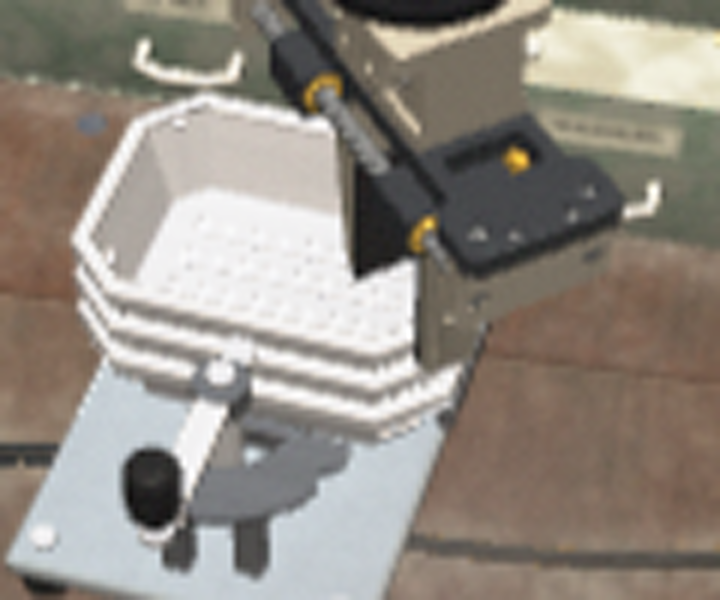

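The predicted tip positions match the picture: outer (417,357), inner (360,279). I'll descend to a tip height of about 92.5 and pinch.

```bash
python3 - <<'E'
from h import *
p=np.load("p.npy");b=T(p,(-65.2,45.2,0))[0];yaw=p[2]+np.radians(135)-np.pi
b[2]=62.;rows([(b,pose(yaw))])
E
```

```text
[0.213, -0.017, 0.006, -0.001, 0.001, -0.007]
```

Call:
servo_tool([
  [0.1,-0.014,0.006,0,0,-0.006,0],
  [0.21,-0.014,0.006,0,0,-0.006,0],
  [0.21,-0.014,0.006,0,0,-0.006,0],
  [0.21,-0.014,0.006,0,0,-0.006,0.4],
  [0.21,-0.014,0.006,0,0,-0.006,0.6],
], squeeze=5)

```text
time_s: 10.15
tcp_pos: [496.6, 10.6, 62.4]
eef_rot: [[0.002, 0.991, -0.132], [-0.002, -0.132, -0.991], [-1.0, 0.002, 0.002]]
ft_force: [0.0, -0.8, 0.1]
opening: 32.3
```

Call:
servo_tool([
  [0,0,0,0,0,0,0.8],
  [0,0,0,0,0,0,1],
  [0,0,0,0,0,0,1],
  [0,0,0,0,0,0,1],
])

```text
time_s: 10.55
tcp_pos: [497.0, 10.6, 62.6]
eef_rot: [[0.003, 0.991, -0.132], [-0.002, -0.132, -0.991], [-1.0, 0.003, 0.001]]
ft_force: [0.9, -0.7, 0.5]
opening: 10.8
```

```bash
python3 - <<'E'
from fing import *
C,L=run("s9")
E
```

```text
t 10.55 p [497.   10.6  62.6] f [ 0.9 -0.7  0.5] tq [-0.06 -0.29 -0.  ] op 10.8 q [ 0.23  0.42 -0.38  2.05  0.24  0.71 -0.44]
yaw -7.6 down [ 0.003 -0.002 -1.   ]
```

View pics/s9.png

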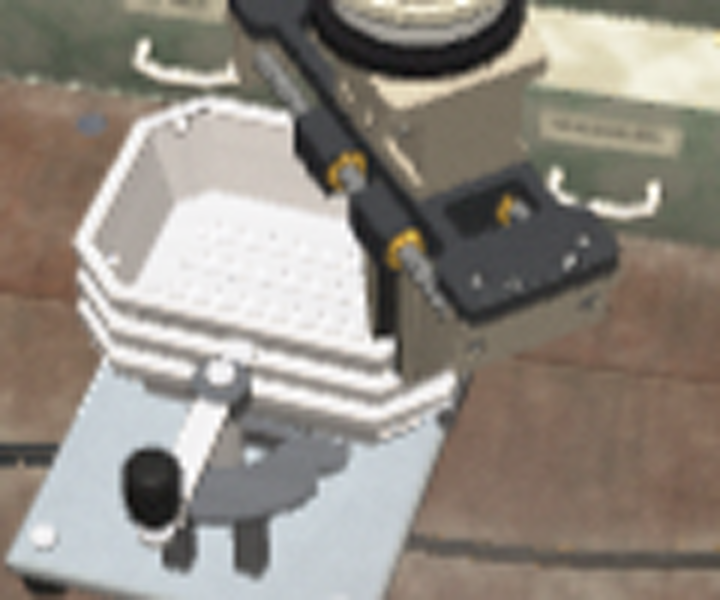

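Still closing at 10.8 mm and well centred. I'll let it close fully, gently first and then hard.

Call:
servo_tool([
  [0,0,0,0,0,0,1],
  [0,0,0,0,0,0,1],
  [0,0,0,0,0,0,1],
])

```text
time_s: 10.9
tcp_pos: [497.0, 10.6, 62.6]
eef_rot: [[0.003, 0.991, -0.132], [-0.002, -0.132, -0.991], [-1.0, 0.003, 0.001]]
ft_force: [0.1, 0.1, 0.3]
opening: 11.1
```

```bash
python3 - <<'E'
from h import *
st()
E
```

```text
t 10.9 p [497.   10.6  62.6] f [0.1 0.1 0.3] tq [ 0.01 -0.25  0.04] op 11.1 q [ 0.23  0.42 -0.38  2.05  0.24  0.71 -0.44]
yaw -7.6 down [ 0.003 -0.002 -1.   ]
```

```bash
python3 - <<'E'
from h import *
p=np.load("p.npy")
def inv(P):
    d=P-[p[0],p[1],0];c,s=np.cos(p[2]),np.sin(p[2]);return np.array([c*d[0]+s*d[1],-s*d[0]+c*d[1],P[2]])
for n,cam,uv in[("b","top",(305,530)),("a","top",(520,377)),("c","top",(70,220)),("d","top",(283,66)),("a","scene",(575,163)),("c","scene",(107,260)),("d","scene",(200,84))]:
    s,o=(7,[220,112]) if cam=="top" else (8,[195,145])
    for z in(106,98,90,80):
        q=inv(unproj(cam,(np.array(uv)+.5)/s-.5+o,z)[0]);print(n,cam,z,q[:2].round(1),"diag",((abs(q[0])+abs(q[1]))/2**.5).round(1))
print("rim mid",(65.2+45.2)/2**.5)
E
```

```text
b top 106 [-61.1  40.4] diag 71.8
b top 98 [-60.   39.7] diag 70.5
b top 90 [-58.9  38.9] diag 69.2
b top 80 [-57.5  38. ] diag 67.6
a top 106 [-62.4 -40.6] diag 72.8
a top 98 [-61.3 -42. ] diag 73.0
a top 90 [-60.2 -43.3] diag 73.2
a top 80 [-58.8 -45. ] diag 73.5
c top 106 [60.2 40.6] diag 71.3
c top 98 [62.3 39.9] diag 72.2
c top 90 [64.3 39.2] diag 73.2
c top 80 [66.9 38.3] diag 74.4
d top 106 [ 60.3 -41.4] diag 71.9
d top 98 [ 62.3 -42.7] diag 74.3
d top 90 [ 64.4 -44.1] diag 76.7
d top 80 [ 67.  -45.9] diag 79.8
a scene 106 [-60.7 -38.7] diag 70.3
a scene 98 [-58.7 -46.6] diag 74.5
a scene 90 [-56.7 -54.5] diag 78.6
a scene 80 [-54.3 -64.3] diag 83.8
c scene 106 [61.4 42. ] diag 73.1
c scene 98 [64.5 34.9] diag 70.3
c scene 90 [67.7 27.8] diag 67.5
c scene 80 [71.6 19. ] diag 64.1
d scene 106 [ 60.3 -37.9] diag 69.4
d scene 98 [ 63.4 -45.7] diag 77.2
d scene 90 [ 66.5 -53.6] diag 84.9
d scene 80 [ 70.5 -63.4] diag 94.7
rim mid 78.06458864299485
```

It stopped at 11 mm rather than 8. The fingertip may be catching the wall, or the small snap nub seen inside the rim. I'll regrip 4 mm higher.

Call:
servo_tool([
  [0,0,0,0,0,0,0.6],
  [0,0,0,0,0,0,0.6],
  [-0.035,-0.006,0,0,0,0,0.6],
  [-0.035,-0.006,0,0,0,0,0.6],
  [-0.035,-0.006,0,0,0,0,1],
  [-0.035,-0.006,0,0,0,0,1],
  [-0.035,-0.006,0,0,0,0,1],
  [-0.035,-0.006,0,0,0,0,1],
  [-0.035,-0.006,0,0,0,0,1],
  [-0.035,-0.006,0,0,0,0,1],
])

```text
time_s: 11.9
tcp_pos: [496.1, 10.7, 66.8]
eef_rot: [[0.002, 0.991, -0.132], [-0.002, -0.132, -0.991], [-1.0, 0.002, 0.002]]
ft_force: [-0.9, 0.4, 0.5]
opening: 7.7
```

```bash
python3 - <<'E'
from h import *
st()
E
```

```text
t 11.9 p [496.1  10.7  66.8] f [-0.9  0.4  0.5] tq [-0.1   0.09  0.07] op 7.7 q [ 0.23  0.41 -0.38  2.05  0.23  0.72 -0.43]
yaw -7.6 down [ 0.002 -0.002 -1.   ]
```

Clean grip on the rim at 7.7 mm. I'll squeeze to 50 N and compute the peel arc about corner d.

```bash
cat >> h.py <<'E'
def peel(ths,lift=0):
    p=np.load("p.npy");o=manip.get_obs();t=np.array(o["tcp_pos"]);R0=np.array(o["eef_rot"])
    b=T(p,(-65.2,45.2,0))[0];d=T(p,(68,-48,88))[0]
    u=(b-d);u[2]=0;u/=np.linalg.norm(u);n=np.cross(u,[0,0,1])
    tg=[]
    for th in ths:
        Q=Ro.from_rotvec(n*th).as_matrix();tg.append((d+Q@(t-d)+[0,0,lift],Q@R0))
    rows(tg)
E
python3 - <<'E'
from h import *
peel(np.radians(np.linspace(0.8,9.6,12)))
E
```

```text
[-0.019, -0.002, 0.0, -0.0, -0.002, -0.009]
[-0.038, -0.004, 0.001, -0.0, -0.003, -0.018]
[-0.057, -0.006, 0.001, -0.0, -0.005, -0.027]
[-0.076, -0.007, 0.001, -0.0, -0.007, -0.037]
[-0.095, -0.009, 0.002, -0.0, -0.008, -0.046]
[-0.114, -0.01, 0.002, -0.0, -0.01, -0.055]
[-0.133, -0.01, 0.002, -0.0, -0.011, -0.064]
[-0.152, -0.011, 0.002, -0.0, -0.013, -0.073]
[-0.171, -0.011, 0.002, -0.0, -0.015, -0.082]
[-0.19, -0.011, 0.002, -0.0, -0.016, -0.092]
[-0.209, -0.01, 0.002, -0.0, -0.018, -0.101]
[-0.228, -0.01, 0.002, -0.0, -0.02, -0.11]
```

Call:
servo_tool([
  [0,0,0,0,0,0,1],
  [0,0,0,0,0,0,1],
  [0,0,0,0,0,0,1],
  [-0.019,-0.002,0,0,-0.002,-0.009,1],
  [-0.038,-0.004,0.001,0,-0.003,-0.018,1],
  [-0.057,-0.006,0.001,0,-0.005,-0.027,1],
  [-0.076,-0.007,0.001,0,-0.007,-0.037,1],
  [-0.095,-0.009,0.002,0,-0.008,-0.046,1],
], squeeze=50)

```text
time_s: 12.7
tcp_pos: [495.5, 10.7, 78.3]
eef_rot: [[-0.068, 0.989, -0.132], [-0.004, -0.132, -0.991], [-0.998, -0.067, 0.013]]
ft_force: [1.1, -1.2, -3.4]
opening: 7.2
```

```bash
python3 - <<'E'
from fing import *
run("s10")
E
```

```text
t 12.7 p [495.5  10.7  78.3] f [ 1.1 -1.2 -3.4] tq [ 0.1  -0.66 -0.05] op 7.2 q [ 0.23  0.43 -0.39  1.99  0.21  0.83 -0.41]
yaw -7.6 down [-0.068 -0.004 -0.998]
```

View pics/s10.png

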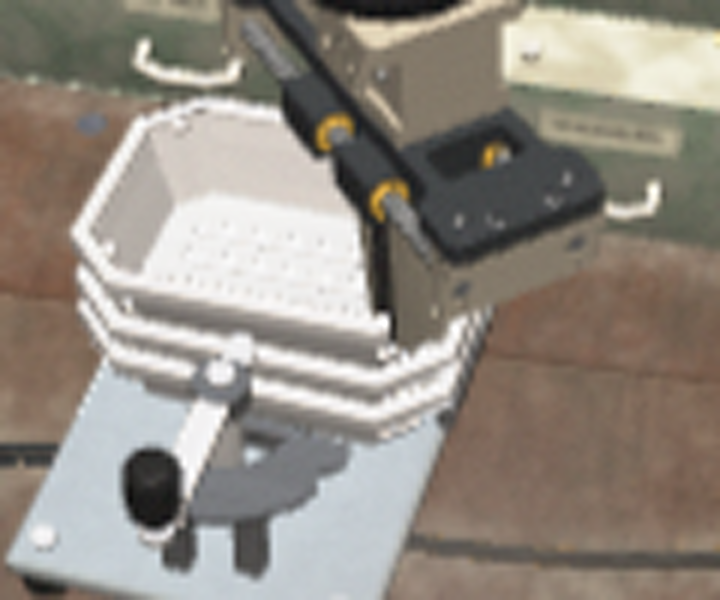

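Corner b is up about 11 mm, while the far end and the second tray stay down. I'll carry on to about 26 mm.

```bash
python3 - <<'E'
from h import *
peel(np.radians([.8,1.6,2.4,3.2,4,4.8,5.6]))
E
```

```text
[-0.019, -0.002, 0.0, -0.0, -0.002, -0.009]
[-0.038, -0.004, 0.001, -0.0, -0.003, -0.018]
[-0.057, -0.006, 0.001, -0.0, -0.005, -0.027]
[-0.076, -0.007, 0.001, -0.0, -0.007, -0.037]
[-0.095, -0.008, 0.002, -0.0, -0.008, -0.046]
[-0.114, -0.009, 0.002, -0.0, -0.01, -0.055]
[-0.133, -0.01, 0.002, -0.0, -0.012, -0.064]
```

Call:
servo_tool([
  [-0.019,-0.002,0,0,-0.002,-0.009,1],
  [-0.038,-0.004,0.001,0,-0.003,-0.018,1],
  [-0.057,-0.006,0.001,0,-0.005,-0.027,1],
  [-0.076,-0.007,0.001,0,-0.007,-0.037,1],
  [-0.095,-0.008,0.002,0,-0.008,-0.046,1],
  [-0.114,-0.009,0.002,0,-0.01,-0.055,1],
  [-0.133,-0.01,0.002,0,-0.012,-0.064,1],
  [-0.133,-0.01,0.002,0,-0.012,-0.064,1],
])

```text
time_s: 13.55
tcp_pos: [496.1, 10.9, 94.9]
eef_rot: [[-0.165, 0.978, -0.13], [-0.009, -0.133, -0.991], [-0.986, -0.163, 0.031]]
ft_force: [0.4, 0.5, -1.4]
opening: 7.3
```

```bash
python3 - <<'E'
from fing import *
run("s11")
E
```

```text
t 13.55 p [496.1  10.9  94.9] f [ 0.4  0.5 -1.4] tq [-0.07 -0.16  0.02] op 7.3 q [ 0.22  0.47 -0.39  1.89  0.19  0.99 -0.39]
yaw -7.8 down [-0.165 -0.009 -0.986]
```

View pics/s11.png

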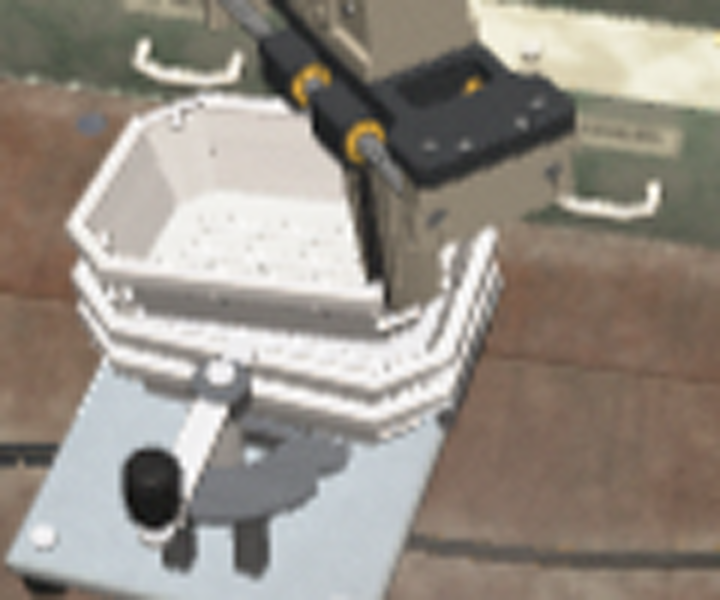

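Corner b is about 27 mm up, d and c are still down, and the second tray's rim hasn't moved. Next I'll raise slowly to free the last snap.

```bash
python3 - <<'E'
from h import *
o=manip.get_obs();t=np.array(o["tcp_pos"]);R=np.array(o["eef_rot"])
rows([(t+[0,0,z],R) for z in (3,6,9)])
E
```

```text
[-0.025, -0.004, 0.001, 0.0, 0.0, 0.0]
[-0.049, -0.008, 0.002, 0.0, 0.0, 0.0]
[-0.074, -0.012, 0.002, 0.0, 0.0, 0.0]
```

Call:
servo_tool([
  [0,0,0,0,0,0,1],
  [-0.012,-0.002,0,0,0,0,1],
  [-0.025,-0.004,0,0,0,0,1],
  [-0.037,-0.006,0,0,0,0,1],
  [-0.049,-0.008,0,0,0,0,1],
  [-0.06,-0.01,0,0,0,0,1],
], squeeze=60)

```text
time_s: 14.2
tcp_pos: [495.8, 11.1, 102.2]
eef_rot: [[-0.165, 0.978, -0.13], [-0.009, -0.133, -0.991], [-0.986, -0.163, 0.031]]
ft_force: [0.5, -0.2, -2.2]
opening: 7.1
```

```bash
python3 - <<'E'
from fing import *
run("s12")
E
```

```text
t 14.2 p [495.8  11.1 102.2] f [ 0.5 -0.2 -2.2] tq [ 0.03 -0.21 -0.  ] op 7.1 q [ 0.23  0.46 -0.39  1.89  0.18  1.   -0.39]
yaw -7.8 down [-0.165 -0.009 -0.986]
```

View pics/s12.png

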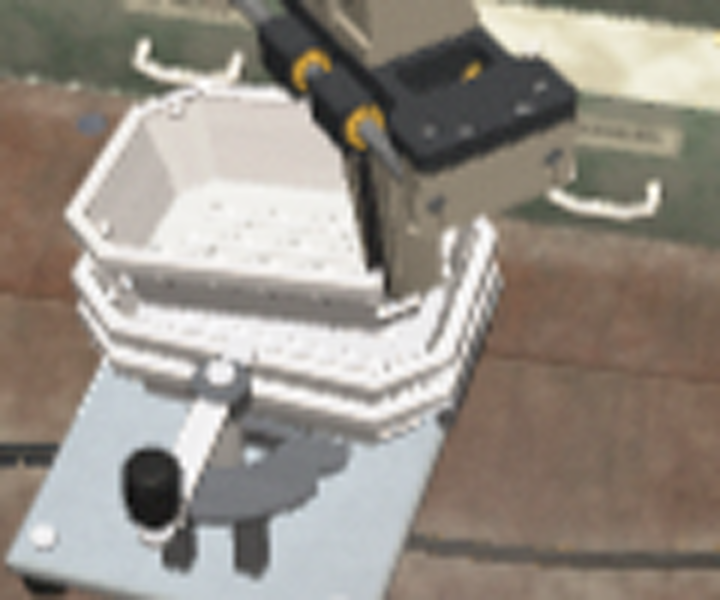

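It's free: the far corners have risen and the load is 2.2 N, which is the tray's weight. I'll lift further and then level.

```bash
python3 - <<'E'
from h import *
o=manip.get_obs();t=np.array(o["tcp_pos"]);R=np.array(o["eef_rot"])
rows([(t+[0,0,z],R) for z in (20,70)])
E
```

```text
[-0.164, -0.027, 0.005, 0.0, 0.0, 0.0]
[-0.575, -0.095, 0.018, 0.0, 0.0, 0.0]
```

Call:
servo_tool([
  [-0.05,-0.008,0.001,0,0,0,1],
  [-0.11,-0.018,0.003,0,0,0,1],
  [-0.17,-0.028,0.005,0,0,0,1],
  [-0.23,-0.038,0.007,0,0,0,1],
  [-0.29,-0.048,0.009,0,0,0,1],
  [-0.35,-0.058,0.011,0,0,0,1],
  [-0.41,-0.068,0.013,0,0,0,1],
  [-0.47,-0.078,0.015,0,0,0,1],
  [-0.52,-0.086,0.016,0,0,0,1],
  [-0.57,-0.095,0.018,0,0,0,1],
])

```text
time_s: 15.25
tcp_pos: [495.8, 11.1, 172.2]
eef_rot: [[-0.165, 0.978, -0.13], [-0.009, -0.133, -0.991], [-0.986, -0.162, 0.031]]
ft_force: [0.7, 0.2, -2.5]
opening: 7.0
```

```bash
python3 - <<'E'
from fing import *
run("s13")
p=np.load("p.npy");b=T(p,(-65.2,45.2,0))[0];yaw=np.radians(-7.6)
b[2]=207
rows([(b,pose(yaw))])
E
```

```text
t 15.25 p [495.8  11.1 172.2] f [ 0.7  0.2 -2.5] tq [-0.07 -0.16  0.02] op 7.0 q [ 0.25  0.37 -0.41  1.83  0.14  1.14 -0.35]
yaw -7.7 down [-0.165 -0.009 -0.986]
[-0.278, -0.047, 0.015, -0.0, 0.021, 0.108]
```

View pics/s13.png

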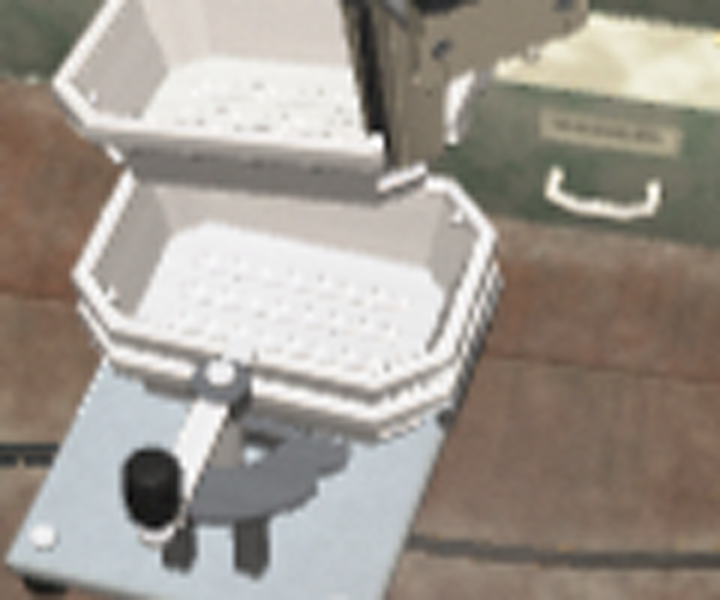

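Only the top tray came up. The second tray is seated and the lever is home. Now I'll level and rise to the final height.

Call:
servo_tool([
  [-0.04,-0.006,0.002,0,0.002,0.012,1],
  [-0.08,-0.013,0.004,0,0.005,0.027,1],
  [-0.12,-0.02,0.006,0,0.008,0.042,1],
  [-0.16,-0.027,0.008,0,0.011,0.057,1],
  [-0.2,-0.034,0.01,0,0.014,0.072,1],
  [-0.24,-0.041,0.012,0,0.017,0.087,1],
  [-0.27,-0.047,0.014,0,0.02,0.1,1],
  [-0.28,-0.047,0.015,0,0.021,0.108,1],
  [-0.28,-0.047,0.015,0,0.021,0.108,1],
  [-0.28,-0.047,0.015,0,0.021,0.108,1],
])

```text
time_s: 16.3
tcp_pos: [496.1, 10.4, 207.1]
eef_rot: [[0.0, 0.991, -0.132], [0.001, -0.132, -0.991], [-1.0, 0.0, -0.001]]
ft_force: [0.3, 0.5, -1.2]
opening: 7.2
```

```bash
python3 - <<'E'
from fing import *
st()
f,d=manip.grab_frame("scene");cv2.imwrite("pics/s14.png",cv2.resize(f[80:240,170:340,::-1],None,fx=3.7,fy=3.7,interpolation=cv2.INTER_CUBIC));np.save("d14.npy",d)
cv2.imwrite("pics/s14b.png",cv2.resize(f[105:195,190:270,::-1],None,fx=6.5,fy=6.5,interpolation=cv2.INTER_CUBIC))
f,dt=manip.grab_frame("top");cv2.imwrite("pics/t14.png",cv2.resize(f[90:235,170:340,::-1],None,fx=4,fy=4,interpolation=cv2.INTER_CUBIC));np.save("dt14.npy",dt)
E
```

```text
t 16.3 p [496.1  10.4 207.1] f [ 0.3  0.5 -1.2] tq [-0.06  0.07  0.06] op 7.2 q [ 0.29  0.22 -0.43  1.92  0.11  1.02 -0.32]
yaw -7.6 down [ 0.     0.001 -1.   ]
```

View pics/s14.png

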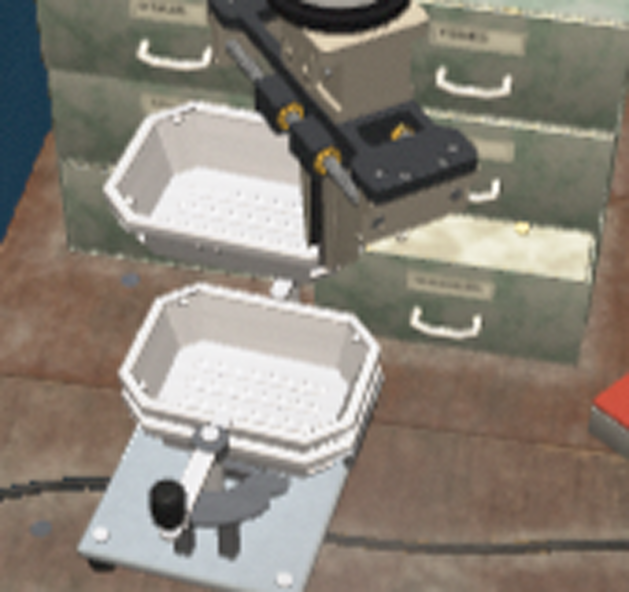

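View pics/t14.png

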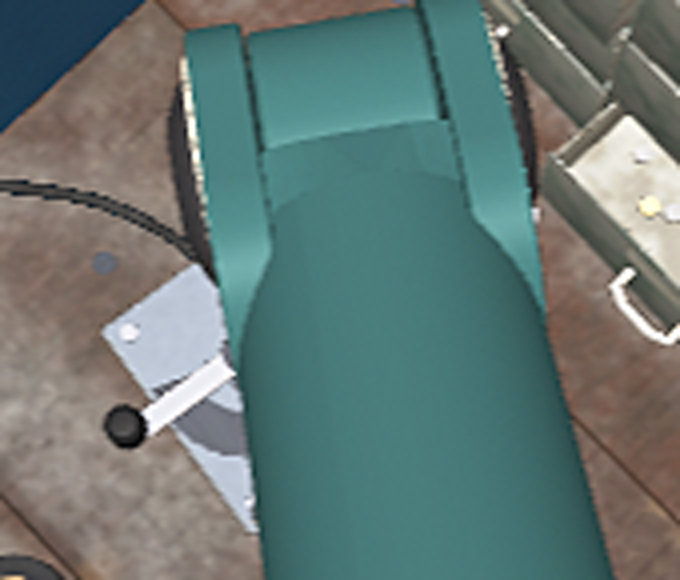

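The tray is held above the stack and looks level. I'll fit a plane to its floor, and to the second tray's floor as the reference.

```bash
cat > lvl.py <<'E'
from fing import *
def plane(d,x0,x1,y0,y1):
    i=manip.camera_info("scene");K=np.array(i["K"]);Rc=np.array(i["attitude"]);e=np.array(i["eye"])
    v,u=np.mgrid[0:384,0:512];C=np.stack([(u-K[0,2])/K[0,0]*d,-(v-K[1,2])/K[1,1]*d,-d],-1)@Rc.T+e
    P=C[int(80+y0/3.7):int(80+y1/3.7),int(170+x0/3.7):int(170+x1/3.7)].reshape(-1,3);c=P.mean(0)
    A=np.c_[P[:,:2]-c[:2],np.ones(len(P))];s=np.linalg.lstsq(A,P[:,2],rcond=None)[0];r=P[:,2]-A@s
    k=abs(r)<6; s=np.linalg.lstsq(A[k],P[k,2],rcond=None)[0]
    return c.round(1),"slope deg x,y",np.degrees(np.arctan(s[:2])).round(2),"rms",r[k].std().round(2),k.sum()
E
python3 - <<'E'
from lvl import *
d=np.load("d14.npy")
print("top",plane(d,185,285,185,228));print("second",plane(d,190,300,360,415))
E
```

```text
top (array([591.4,  15. , 208. ]), 'slope deg x,y', array([-6.46,  3.31]), 'rms', np.float64(3.93), np.int64(129))
second (array([579.3,  19.9,  58.4]), 'slope deg x,y', array([-12.03,   8.38]), 'rms', np.float64(2.95), np.int64(89))
```

```bash
python3 - <<'E'
from lvl import *
d=np.load("d14.npy")
for w in((190,260,190,222),(180,240,195,225),(200,280,185,225)): print("top",plane(d,*w))
for w in((195,290,365,400),(190,280,372,400),(210,300,365,405)): print("second",plane(d,*w))
E
```

```text
top (array([597.7,  19. , 205.5]), 'slope deg x,y', array([-2.36,  1.  ]), 'rms', np.float64(1.45), np.int64(171))
top (array([602.2,  28.4, 205.4]), 'slope deg x,y', array([-3.14,  1.56]), 'rms', np.float64(1.46), np.int64(128))
top (array([590.6,  12.9, 209. ]), 'slope deg x,y', array([-5.98,  2.58]), 'rms', np.float64(3.27), np.int64(84))
second (array([582.5,  20.7,  61.3]), 'slope deg x,y', array([-6.56,  4.79]), 'rms', np.float64(4.07), np.int64(103))
second (array([586.1,  24.4,  57. ]), 'slope deg x,y', array([-4.85,  4.02]), 'rms', np.float64(4.11), np.int64(95))
second (array([574.2,  15.7,  63.7]), 'slope deg x,y', array([-13.54,   9.4 ]), 'rms', np.float64(2.98), np.int64(74))
```

View pics/s14b.png

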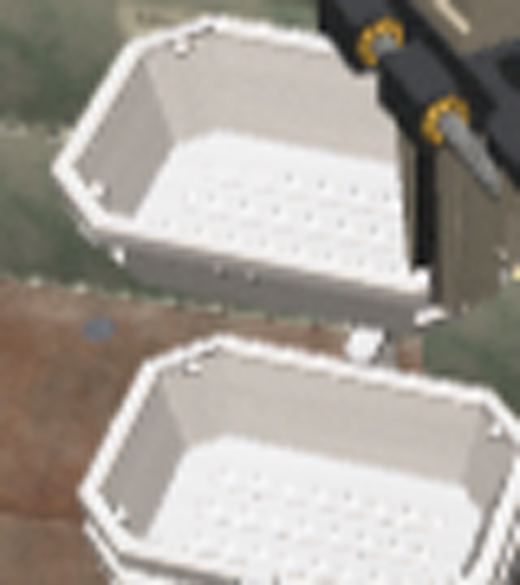

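```bash
python3 - <<'E'
from h import *
from scipy.optimize import least_squares
p=np.load("p.npy");b=T(p,(-65.2,45.2,246.3))[0]
M=np.array([(80,35.96,0),(55.96,60,0),(80,-35.96,0),(55.96,-60,0)])-[-65.2,45.2,0]
uv=(np.array([(55,165),(95,222),(130,47),(210,18)])+.5)/6.5-.5+[190,105]
def f(w,off=np.zeros(3)):
    R=Ro.from_rotvec(w).as_matrix()@Ro.from_euler('z',p[2]).as_matrix()
    return (proj("scene",b+M@R.T)-uv).ravel()
print("level residual px",f([0,0,0]).round(1))
r=least_squares(f,[0,0,0]);print(np.degrees(r.x).round(2),r.fun.round(2))
# reference: same corners in initial picture
b0=T(p,(-65.2,45.2,106))[0];b=b0
uv=(np.array([(60,240),(110,303),(137,85),(235,45)])+.5)/8-.5+[195,145]
r=least_squares(f,[0,0,0]);print("initial ref",np.degrees(r.x).round(2),r.fun.round(2))
E
```

```text
level residual px [-1.1 -1.2 -0.8 -0.8 -1.2 -2.7 -0.  -2.5]
[ 0.66  2.87 -0.6 ] [-0.61  0.2  -0.57  0.03 -0.33 -0.21  0.81  0.12]
initial ref [ 0.48  1.13 -0.05] [-0.48 -0.41 -0.85  0.66  0.25 -0.36  0.26  0.37]
```

Compared with the same fit on the initial picture, the far end sags about 1.7°. I'll trim the tool by that much and hold.

Call:
servo_tool([
  [0,0,0,0,0.001,0.01,1],
  [0,0,0,0,0.003,0.02,1],
  [0,0,0,0,0.003,0.02,1],
  [0,0,0,0,0.003,0.02,1],
  [0,0,0,0,0.003,0.02,1],
  [0,0,0,0,0.003,0.02,1],
  [0,0,0,0,0.003,0.02,1],
])

```text
time_s: 17.1
tcp_pos: [496.2, 10.5, 206.9]
eef_rot: [[0.03, 0.991, -0.132], [0.001, -0.132, -0.991], [-1.0, 0.03, -0.005]]
ft_force: [0.6, -0.1, -1.8]
opening: 6.8
```

```bash
python3 - <<'E'
from lvl import *
st()
f,d=manip.grab_frame("scene")
cv2.imwrite("pics/s15b.png",cv2.resize(f[105:195,190:270,::-1],None,fx=6.5,fy=6.5,interpolation=cv2.INTER_CUBIC))
cv2.imwrite("pics/s15.png",cv2.resize(f[:,:,::-1],(800,600)))
for w in((190,260,190,222),(180,240,195,225)): print("top",plane(d,*w))
for c in("tape_roll","abrasive_block","bearing"):
    i=manip.camera_info("scene");print(c,[(round(x["score"],2),np.round(np.array(i["attitude"])@x["at"]+i["eye"],1).tolist()) for x in manip.spot_in("scene",c)])
st()
E
```

```text
t 17.1 p [496.2  10.5 206.9] f [ 0.6 -0.1 -1.8] tq [-0.09  0.03 -0.05] op 6.8 q [ 0.3   0.2  -0.43  1.95  0.1   0.99 -0.32]
yaw -7.6 down [ 0.03   0.001 -1.   ]
top (array([594.9,  20.9, 208.4]), 'slope deg x,y', array([-2.12,  0.37]), 'rms', np.float64(1.6), np.int64(171))
top (array([599.5,  30.1, 208.3]), 'slope deg x,y', array([-2.44,  1.61]), 'rms', np.float64(1.58), np.int64(128))
tape_roll [(0.87, [384.9, 215.3, 20.1])]
abrasive_block []
bearing [(0.8, [357.0, 24.1, 15.2]), (0.65, [603.0, 28.5, 220.5])]
t 17.3 p [496.2  10.5 206.9] f [ 0.2 -0.2 -1.3] tq [-0.02  0.14 -0.05] op 6.9 q [ 0.3   0.2  -0.43  1.95  0.1   0.99 -0.32]
yaw -7.6 down [ 0.03   0.001 -1.   ]
```

View pics/s15b.png

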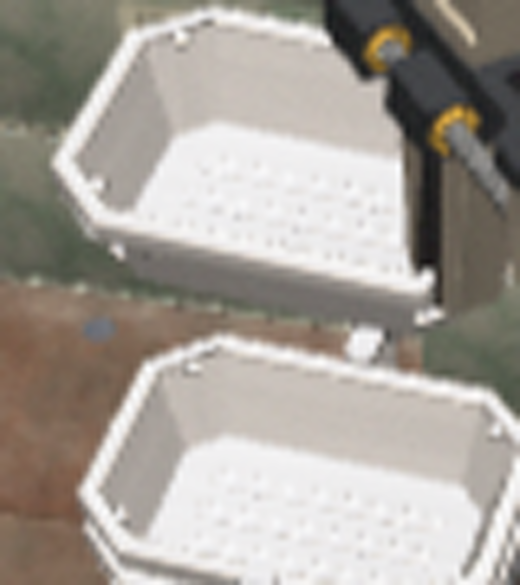

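View pics/s15.png

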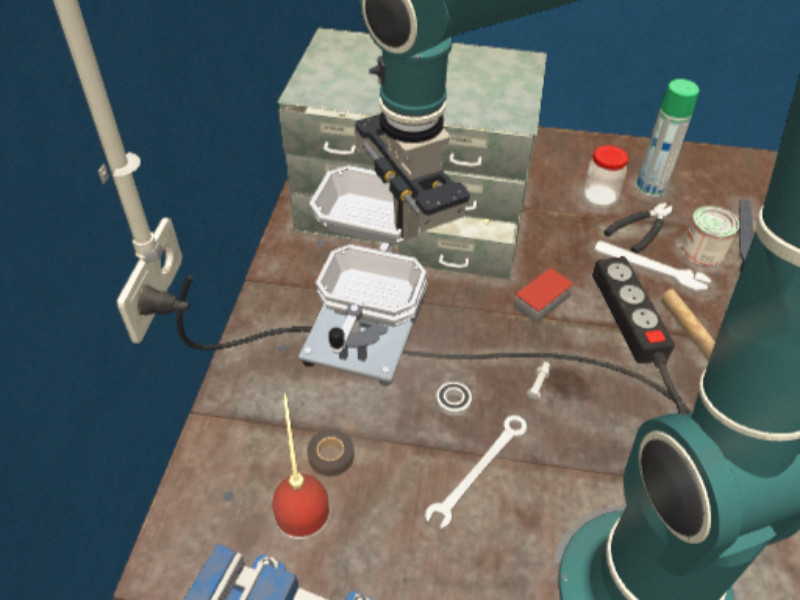

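```bash
python3 - <<'E'
from h import *
from scipy.optimize import least_squares
p=np.load("p.npy");b=T(p,(-65.2,45.2,246.3))[0]
M=np.array([(80,35.96,0),(55.96,60,0),(80,-35.96,0),(55.96,-60,0)])-[-65.2,45.2,0]
uv=(np.array([(54,162),(97,217),(130,37),(210,10)])+.5)/6.5-.5+[190,105]
def f(w):
    R=Ro.from_rotvec(w).as_matrix()@Ro.from_euler('z',p[2]).as_matrix()
    return (proj("scene",b+M@R.T)-uv).ravel()
r=least_squares(f,[0,0,0]);print(np.degrees(r.x).round(2),r.fun.round(2))
# nub comparison: nubs initial scene -> c (107,260)/8, d(200,84)/8 ; now
def un(uv,z): return unproj("scene",uv,z)[0]
for n,u0,u1 in(("c",(107,260),(96,185)),("d",(200,84),(182,37))):
    a=un((np.array(u0)+.5)/8-.5+[195,145],102); e=(np.array(u1)+.5)/6.5-.5+[190,105]
    z=[(abs(un(e,zz)[:2]-a[:2]).sum(),zz) for zz in np.arange(225,260,.5)];zb=min(z);print(n,"rise",zb[1]-102,"xy miss",zb[0])
print("b rise",206.9-66.8)
E
```

```text
[ 0.16  1.59 -0.71] [-0.48 -0.14 -0.9   0.28 -0.33  0.02  0.84 -0.  ]
c rise 138.0 xy miss 0.8483534879080139
d rise 140.0 xy miss 1.8461697789552431
b rise 140.10000000000002
```

The corner rises agree at 138, 140 and 140 mm, so the tray is level to about 0.5–1°. It's steady, the lever is home and the second tray is seated, so I'm handing in.

```bash
python3 - <<'E'
from h import *
st();print(manip.job_done())
E
```

```text
t 17.3 p [496.2  10.5 206.9] f [ 0.2 -0.2 -1.3] tq [-0.02  0.14 -0.05] op 6.9 q [ 0.3   0.2  -0.43  1.95  0.1   0.99 -0.32]
yaw -7.6 down [ 0.03   0.001 -1.   ]
the job is handed in; nothing more can be done
None
```

I peeled the top tray off and handed in at 17.3 s, still holding it about 140 mm above its place. The job gave no verdict, so what follows rests on my own checks.

**What I did**
- **Lever:** I pinched the knob and swung the lever from about 0.27 to 1.2 rad, into the marked notch.
- **Peel:** I pinched corner b (7.7 mm opening, 50–60 N) and raised it about 27 mm while the opposite corner d stayed down.
- **Lift:** I then lifted the tray clear, levelled it and held it still.

**Last checks**
- **Lever:** after release I measured it at 1.20–1.21 rad, and it looks unmoved in the final pictures.
- **Second tray:** it looks seated in the pictures. The load during the lift was about 2.2–2.5 N, roughly one tray's weight.
- **Height and level:** corners b, c and d have risen 140, 138 and 140 mm. The rim fit puts the tray within about 0.5–1° of level.
- **Other objects:** the tape roll and bearing read within the detector's scatter of their first positions. The network did not find the abrasive block at the end, but the picture shows it where it was.

**What disagreed**
- **Fingertips:** they really sit about 30 mm behind the reported TCP. I saw this in both depth and picture and corrected for it.
- **First pinch:** it stopped at 11 mm on something below the rim, so I regripped 4 mm higher.
- **Floor depth fit:** it still showed about 2° of slope after levelling. It showed 5–13° on the second tray too, which should be level, so I trusted the rim corners instead.

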